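# Stack the tea cakes and lock the bundling press

### The job

Make up a bundle of tea in the bundling press: lay the large tea cake flat on the press's round plate, the small cake on it and the wooden disc on top, all neatly centred on the plate. The tea crumbles, so set the discs down and press gently. Then swing the sprung press arm over and push it down past its dead point, so that it holds the stack down by itself. Leave the tumbler, the caddy and the sweets box where they are.

Things in the scene. Friction and masses are not known exactly. Their poses are not given: they have to be found in the camera images.
- cake_large: Large pressed tea cake in off-white paper, a flat disc of diameter 66 and thickness 16 mm, about 60 g. Origin at the centre of its underside, z through the disc to its labelled face. It leans on a sloping display stand. The stand tilts it 30 degrees towards the robot side, so its z axis leans from vertical towards the stand's -x. 
- cake_small: Small tea cake in the same paper, diameter 54 and thickness 16 mm, about 40 g. Origin at the centre of its underside, z to its labelled face. It leans on a stand of its own, tilted likewise.
- board: Plain light wooden disc, diameter 54 and thickness 10 mm, about 30 g. Origin at the centre of its underside, z through the disc. It leans on a stand of its own, tilted likewise.
- cake_large_center (a point): Centre of the large cake, half way through its thickness.
- cake_small_center (a point): Centre of the small cake, half way through its thickness.
- board_center (a point): Centre of the wooden disc, half way through its thickness.
- stand_large: Fixed dark wooden stand of the large cake (the stands may be in any order). Origin under it on the table. A strip 28 mm wide (y), narrower than the disc, rises at 30 degrees towards +x; the disc's underside centre rests 60 mm above the origin. A 28 mm wide, 8 mm high lip stops the disc's lower edge; its two sides (+y, -y) are free. Foot 90 x 50 x 10 mm.
- stand_small: The small cake's stand, alike.
- stand_board: The wooden disc's stand, alike.
- press: Fixed bundling press: a base board 250 x 110 x 20 mm from 70 mm before (-x) to 180 mm behind (+x) the origin, which lies on the table under the round plate's centre. Behind the plate a 42 mm wide, 135 mm high hinge tower, centred at x = 110 mm.
- plate_top (a point): Centre of the top face of the press's round aluminium plate (diameter 88 mm), 45 mm above the table; z up, x towards the hinge tower.
- press_hinge (a point): Hinge axis of the press arm (along the press's y), 110 mm behind the plate's centre, 120 mm above the table.
- press_handle (a point): Centre of the black round crossbar at the arm's free end: 16 mm diameter, 70 mm long, along the press's y, 190 mm from the hinge. The arm is a steel bar 18 x 12 mm with a 36 mm round rubber pad on its underside, 110 mm from the hinge.
- press_arm (a joint): Press arm angle, rad. 0: open, the arm stands up, leaning 10 degrees back from the plate, handle 307 mm above the table. It swings towards the plate's front (-x). A spring pushes it back open (up to 12 N at the handle) until the dead point at 1.6; beyond, it pulls it down. At 1.745 the arm is level, its pad flat on a full 42 mm stack; with no stack it falls on to 1.85.
- tumbler: Bystander: glass tumbler, diameter 70, height 110 mm. Origin at the centre of its underside.
- caddy: Bystander: steel tea caddy, diameter 70, height 100 mm. Origin at the centre of its underside.
- sweets: Bystander: open cardboard sweets box 100 x 120 x 45 mm. Origin at the centre of its underside.
Mind the look-alikes: they are no part of the job. What is shaped like the cake_large but blue or orange is not meant.

How it is judged (in metres and radians):
On the way, in this order (a step that is already met when the one before it is completed fails the run):
1. the large cake, the small cake and the wooden disc lie stacked and centred on the plate while the arm is still open (horizontal distance between each of cake_large_center, cake_small_center, board_center and plate_top below 0.006 m and z of cake_large_center in the frame of plate_top between 0.005 and 0.011 m and angle between the z axis of each of cake_large, cake_small, board and the z axis of plate_top, either way round below 0.08 rad and linear speed of each of cake_large, cake_small, board below 0.02 m/s and z of cake_small_center in the frame of plate_top between 0.021 and 0.027 m and z of board_center in the frame of plate_top between 0.034 and 0.04 m and value of joint press_arm below 0.6 rad), for 0.2 s.
2. the press arm is down on the stack, past its dead point (value of joint press_arm between 1.7 and 1.79 rad), for 0.2 s.
At the end, for the whole second after the job is handed in: The large cake lies on the plate, the small cake on it and the wooden disc on top, each flat (within 0.08 rad), at rest, at its height in the stack within 3 mm and centred within 6 mm of the plate's centre; the press arm rests on the stack past its dead point (1.70 to 1.79 rad) by itself (all of step 2 and horizontal distance between each of cake_large_center, cake_small_center, board_center and plate_top below 0.006 m and z of cake_large_center in the frame of plate_top between 0.005 and 0.011 m and angle between the z axis of each of cake_large, cake_small, board and the z axis of plate_top, either way round below 0.08 rad and linear speed of each of cake_large, cake_small, board below 0.02 m/s and z of cake_small_center in the frame of plate_top between 0.021 and 0.027 m and z of board_center in the frame of plate_top between 0.034 and 0.04 m and velocity of joint press_arm between -0.05 and 0.05 rad/s); the robot touches nothing.
It fails at once if the tumbler is moved by more than 30 mm or tipped (distance of tumbler from where it was at the start of the episode above 0.03 m or angle between tumbler's own z axis and vertical above 0.3 rad).
It fails at once if the caddy is moved by more than 30 mm or tipped (distance of caddy from where it was at the start of the episode above 0.03 m or angle between caddy's own z axis and vertical above 0.3 rad).
It fails at once if the sweets is moved by more than 30 mm or tipped (distance of sweets from where it was at the start of the episode above 0.03 m or angle between sweets's own z axis and vertical above 0.3 rad).
It fails at once if the tea is crushed: the large cake is pressed on the press's plate with over 60 N (contact force between cake_large and press above 60 N).
It also fails if it takes over 72 s, if anything falls off the work surface, if the arm or the gripper's body presses on something with over 40 N, if the wrist force passes 120 N, or if a joint passes its speed limit or range.

### The arm

A 6-joint arm with a two-finger parallel gripper is mounted at the origin on the work surface. World frame = base frame: x ahead of the robot, y to its left, z up, the work surface at z = 0. Lengths are in mm, angles in rad, forces in N, time in s.
With the tool pointing down it reaches from about 350 to 1000 mm from the base axis. Payload 7.1 kg.
Tool frame: the origin (TCP) lies midway between the tips of the shut fingers; the grasp point (between the pads) lies 19 mm behind it; z points along the fingers, y is the line along which they close (so a half turn about z gives the same grasp; the last joint's range is limited). The gripper opens to 85 mm and grips with 20 to 120 N. Pads are 22 mm wide; open, the fingers measure 114 mm over their backs; the gripper's body (76 mm by 85 mm) begins 54 mm behind the grasp point. The pads swing forward as they close: fully open they stand 13 mm farther back than shut.
Start: joints at [-1.245, 0.423, 1.63, -0, 1.089, -0.019], TCP at [211.272, -588.191, 231.319] pointing down, gripper open.
Joint ranges: [-3, 3], [-0.9, 2.11], [0.09, 2.58], [-1.31, 4.45], [0.11, 2.69], [-2.54, 2.54]. Speed limits (rad/s): [2.39, 2.39, 3.01, 3.14, 3.14, 3.14].

### API

Orientations are given as a unit quaternion [x, y, z, w].
In Python, from rig import r gives the robot as it stands.
- The arm moves only by the tool drive_tool, never from a script. Its argument "rows" is a list that holds one entry, the list of rows, each a list of 7 numbers: the shift along the tool's x, y, z scaled (see below), then the turn, a rotation vector about the tool's x, y, z scaled (see below), then the finger opening in mm, from 0 to 85.4. A call has 1 to 10 rows; each row shifts and turns the commanded pose from where the row before left it, along the tool's axes as they then stand; what a row does not reach is not made up. The controller multiplies each number of a shift by 80 mm and each number of a turn by pi rad. A row lasts 1/10 s, in which the tool goes at most 50 mm and 8.59 degrees, less where a joint would pass 70% of its speed; a pose out of reach is approached as far as the arm can. A call with a number of a shift or a turn outside -1 to 1 is refused whole. A call with a gripper value outside its range is refused whole. The fingers move at their own pace and stop on an object; "squeeze" is the grip in N (left out, the last holds). Time passes only in rows, so rows that do not move let the fingers close. It gives the time, the measured TCP pose, the force, the opening and the grip force at its end, in the units of the state.
- r.state(): the state, without advancing time (a new reading comes with each control period).
- r.camera(name): name is "side" or "top"; returns a dict with "image" (400x640x3 uint8, blue, green, red), "depth" (400x640 float32, mm along the optical axis (not along the pixel's ray), 0 where there is no reading), "fov_y" (degrees; the focal length in pixels is half the picture's height over the tangent of half this angle, whatever the lens; pixels are square), "cx", "cy" (the principal point, pixels), "dist_coeffs" ([k1, k2, p1, p2, k3] as OpenCV has them; the pictures are not rectified), "rvec" (rotation vector, rad) and "tvec" (3), from world to camera coordinates, as OpenCV has them. Camera axes: x right, y down, z forward; pixel columns grow to the right and rows downward; lengths in mm; the calibration is good to about 2 mm. A picture is of the moment at which its call begins.
- r.job_done(): hands the job in; it is judged then, once.
The state is a dict: "t": time; "joint_pos": joint angles; "qvel": joint speeds; "joint_torque": joint torques, N m; "position": TCP position; "orientation": TCP orientation; "contact_force": force on the tool from outside, world axes, zero at the start; "moment": the same for the moment, N m; "opening": finger opening in mm; "grip_force": force on a finger pad.
Only numpy, scipy, OpenCV 4.12 (cv2) and the standard library are available. Lean on these libraries where they do the work, as an engineer would, in place of code of your own. Each camera call takes 0.05 s, during which the arm holds its last target. There are 200 camera calls.

## Working session

There is one attempt and no reset: what is moved stays moved. The work goes in short steps, Python scripts to look and compute and a tool call to move; the robot and the scene stay as the last step left them, time stands still between calls to the robot, and variables do not carry over. Pictures are saved under pics/ and viewed, at most 10 in all, crops included, and the job is handed in when it is done.

Besides the shell and the picture viewer there is one more tool, called after "Emit:" as name(argument=value, ...), one argument or row to a line, values as JSON. drive_tool: Moves the arm, as the interface text tells. Shifts and turns lie within -1 to 1; 1 stands for 80 mm of shift or pi rad of turn. Its arguments: {"type":"object","properties":{"rows":{"type":"array"},"squeeze":{"type":"number"}},"required":["rows"]}

```bash
ls; mkdir -p pics
cat > h.py <<'E'
import numpy as np, cv2
from rig import r
def save(c,n):
    np.savez(n+'.npz',**{k:np.array(v) for k,v in c.items()})
    cv2.imwrite('pics/'+n+'.png',c['image'])
def K(c):
    f=200/np.tan(np.radians(float(c['fov_y']))/2)
    return np.array([[f,0,float(c['cx'])],[0,f,float(c['cy'])],[0,0,1]])
def pts(c,uv,z=None):
    """world points of pixels by depth image"""
    uv=np.atleast_2d(np.array(uv,float)); n=cv2.undistortPoints(uv[:,None],K(c),np.array(c['dist_coeffs'],float))[:,0]
    R=cv2.Rodrigues(np.array(c['rvec'],float))[0]; t=np.array(c['tvec'],float).ravel()
    ray=np.c_[n,np.ones(len(n))]
    if z is None:
        d=c['depth'][uv[:,1].astype(int),uv[:,0].astype(int)]
        return (ray*d[:,None]-t)@R
    o=-t@R; v=ray@R
    return o+v*((z-o[2])/v[:,2])[:,None]
E
python3 - <<'E'
from h import *
for n in('side','top'):
    c=r.camera(n); save(c,n+'0'); print(n,c['fov_y'],c['rvec'],c['tvec'],c['dist_coeffs'])
print(r.state())
E
```

```text
pics
side 57.83486751253799 [ 0.81532848 -2.43068438  1.2755638 ] [470.26006439 389.53789499 869.42735503] [-0.00162269  0.          0.          0.          0.        ]
top 43.37464796946836 [ 2.20448298 -2.17279378  0.05729385] [ -35.85424342  604.68214837 1651.62801318] [-0.15485324  0.          0.          0.          0.        ]
{'t': 0.1, 'joint_pos': array([-1.24498647e+00,  4.23797575e-01,  1.63061586e+00, -1.92563048e-05,
        1.08862712e+00, -1.89988820e-02]), 'qvel': array([-2.53424761e-04, -2.18743967e-03, -2.16567136e-04, -8.37263766e-05,
       -1.31457201e-03, -7.80709969e-04]), 'joint_torque': array([-1.99410974e-04, -5.58427584e+01, -2.82444173e+01, -1.03365728e-04,
        2.98527222e-03, -1.14333716e-05]), 'position': array([ 211.11817121, -587.72504613,  230.60183753]), 'orientation': array([ 9.85174117e-01,  1.71555926e-01, -1.19049965e-04, -7.14145633e-04]), 'contact_force': array([0.90554077, 0.20417803, 0.55872747]), 'moment': array([-0.0061898 ,  0.02416462,  0.01729176]), 'grip_force': 0.0, 'opening': 85.36979392725007}
```

View pics/top0.png

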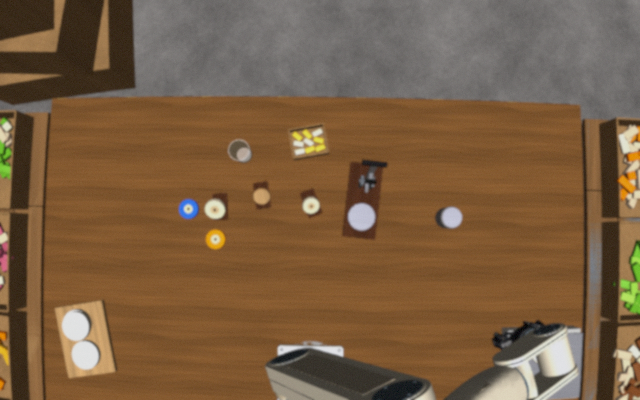

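View pics/side0.png

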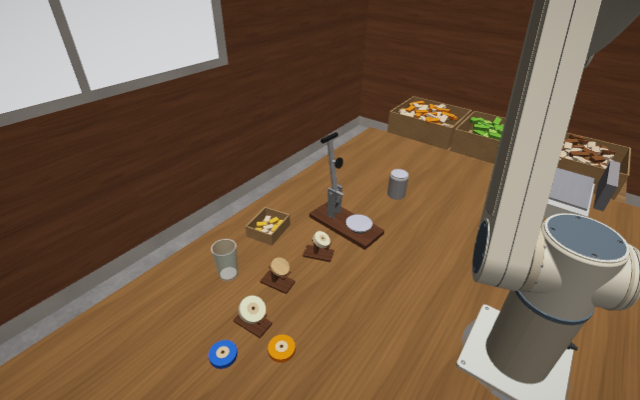

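Top view: large off-white cake (215,209), small cake (311,205) and board (262,196) lie on dark stands. Look-alikes are the blue disc (188,209), the orange disc (215,239) and the white plates on the tray (75,325). The off-white discs on stands are the ones I want. The press plate is at (361,216), with its tower towards the top of the picture.

Run:
```python
from h import *
T=dict(np.load('top0.npz')); S=dict(np.load('side0.npz'))
a=cv2.resize(T['image'][150:250,180:390],None,fx=3.8,fy=3.0*1.0,interpolation=2)
b=cv2.resize(S['image'][200:350,225:395],None,fx=2,fy=2)
b=cv2.copyMakeBorder(b,0,0,0,a.shape[1]-b.shape[1],0)
cv2.imwrite('pics/crop.png',np.vstack([a,b]))
for nm,c,bx in(('L',T,(215,209)),('S',T,(311,205)),('B',T,(262,196)),('L',S,(252,309)),('S',S,(321,240)),('B',S,(280,267)),('P',T,(361,216)),('P',S,(359,223))):
    u,v=bx; im=c['image']; hsv=cv2.cvtColor(im,cv2.COLOR_BGR2HSV)
    print(nm,bx,'hsv',hsv[v,u-5],hsv[v-4,u+3],pts(c,[[u,v]]).round(0))
# depth-based: disc face points normal
for nm,c,bx,w in(('L',S,(252,309),9),('S',S,(321,240),6),('B',S,(280,267),6)):
    u,v=np.meshgrid(range(bx[0]-w,bx[0]+w+1),range(bx[1]-w,bx[1]+w+1)); p=pts(c,np.c_[u.ravel(),v.ravel()])
    q=p[(p[:,2]>45)&(p[:,2]<110)]
    for _ in range(3):
        m=q.mean(0); U,s,V=np.linalg.svd(q-m); n=V[2]*np.sign(V[2][2]); d=(q-m)@n; q=q[abs(d)<2*d.std()+.5]
    print(nm,'n',n.round(3),'tilt',np.degrees(np.arccos(n[2])).round(1),'az of -x',np.degrees(np.arctan2(-n[1],-n[0])).round(1),m.round(1),d.std().round(2),len(q))
```

```text
L (215, 209) hsv [ 23  57 221] [ 30  32 224] [[555. 310.  77.]]
S (311, 205) hsv [ 29  33 224] [ 30  34 224] [[573.   1.  72.]]
B (262, 196) hsv [ 17 119 204] [ 16 121 191] [[600. 160.  68.]]
L (252, 309) hsv [ 24  42 208] [ 20  63 203] [[555. 318.  74.]]
S (321, 240) hsv [ 23  37 192] [ 21  55 205] [[569.  14.  74.]]
B (280, 267) hsv [ 18  92 202] [ 18  94 193] [[596. 169.  70.]]
P (361, 216) hsv [118  22 212] [120  22 208] [[ 540. -161.   51.]]
P (359, 223) hsv [120  13 204] [120  13 202] [[ 538. -158.   45.]]
L n [-0.505 -0.029  0.862] tilt 30.4 az of -x 3.2 [554.8 317.7  74. ] 1.36 355
S n [-0.503 -0.137  0.853] tilt 31.4 az of -x 15.3 [570.2  11.3  73.6] 2.04 143
B n [-0.503 -0.078  0.861] tilt 30.6 az of -x 8.8 [597.7 167.4  68.1] 1.5 165
```

View pics/crop.png

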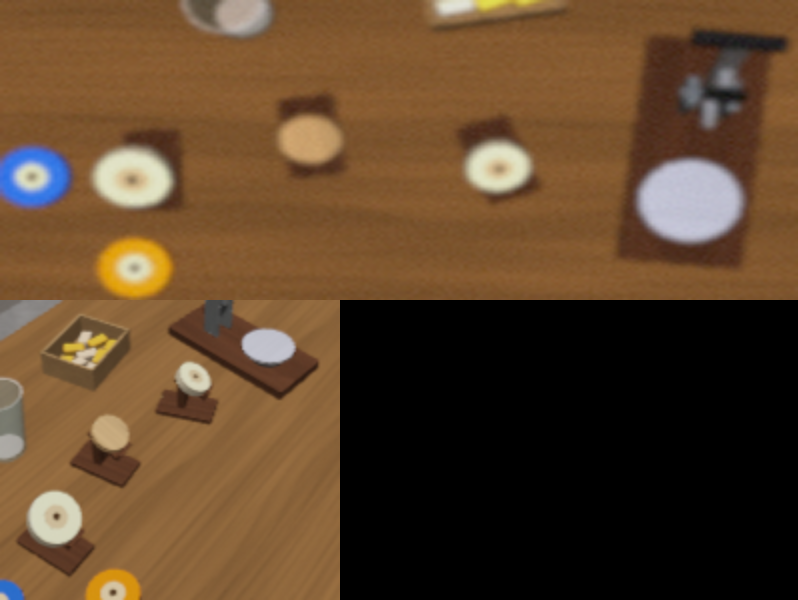

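Crop confirms the choice: large cake (134,177), board (310,138) and small cake (497,165), each on a dark foot and none of them blue or orange. The plate is at (690,200).

```bash
cat >> h.py <<'E'
def blob(c,kind,at,grow=22):
    u,v=at; hsv=cv2.cvtColor(cv2.resize(c['image'],None,fx=4,fy=4,interpolation=cv2.INTER_CUBIC),cv2.COLOR_BGR2HSV)
    lo,hi={'cake':((12,0,135),(45,90,255)),'board':((10,70,135),(25,150,255)),'plate':((100,0,120),(140,60,255)),'dark':((0,60,0),(20,255,85))}[kind]
    m=cv2.inRange(hsv,lo,hi); k=np.zeros_like(m); cv2.circle(k,(4*u+2,4*v+2),4*grow,255,-1); m&=k
    m=cv2.morphologyEx(m,cv2.MORPH_CLOSE,np.ones((13,13)))
    cs=cv2.findContours(m,cv2.RETR_EXTERNAL,cv2.CHAIN_APPROX_NONE)[0]
    return max(cs,key=cv2.contourArea)
def px(a): return (np.asarray(a,float)+.5)/4-.5
def cen(ct):
    h=cv2.convexHull(ct); M=cv2.moments(h); return px([M['m10']/M['m00'],M['m01']/M['m00']]), cv2.fitEllipse(ct)
E
python3 - <<'E'
from h import *
T=dict(np.load('top0.npz')); S=dict(np.load('side0.npz'))
for nm,k,tp,sp,z in(('L','cake',(215,209),(252,309),66.9),('S','cake',(311,205),(321,240),66.9),('B','board',(262,196),(280,267),64.3),('P','plate',(361,216),(359,223),45)):
    for c,at in((T,tp),(S,sp)):
        ct=blob(c,k,at); p,e=cen(ct); print(nm,p.round(1),np.round(np.array(e[1])/4,1),'area',cv2.contourArea(ct)/16,'xy',pts(c,[p],z)[0].round(1))
for nm,tp,g,z in(('L',(217,207),22,10),('S',(311,203),20,10),('B',(262,194),20,10),('P',(363,200),52,20)):
    ct=blob(T,'dark',tp,g); rc=cv2.minAreaRect(ct); b=pts(T,px(cv2.boxPoints(rc)),z)
    e=[b[1]-b[0],b[2]-b[1]]; L=max(e,key=np.linalg.norm); L*=np.sign(L[0]); print(nm,'dims',[np.linalg.norm(x).round(0) for x in e],'yaw',np.degrees(np.arctan2(L[1],L[0])).round(1),'c',b.mean(0).round(1))
for nm,sp,g in(('L',(254,318),28),('S',(319,247),20),('B',(278,276),24),('P',(345,223),50)):
    ct=blob(S,'dark',sp,g); w=pts(S,px(cv2.convexHull(ct)[:,0]),10 if nm!='P' else 20)[:,:2].astype(np.float32)
    rc=cv2.minAreaRect(w); print(nm,'side',rc)
E
```

```text
L [214.3 208.8] [19.9 21.3] area 332.21875 xy [556.3 314.7  66.9]
L [251.9 308.3] [26.5 27.6] area 573.53125 xy [560.9 313.   66.9]
S [310.6 205.1] [16.9 17.8] area 235.1875 xy [572.9   2.6  66.9]
S [321.1 238.2] [14.  18.6] area 200.125 xy [5.787e+02 5.000e-01 6.690e+01]
B [260.9 196. ] [15.9 17.9] area 222.9375 xy [600.1 163.9  64.3]
B [280.6 264.7] [35.1 46.1] area 1076.84375 xy [604.9 157.4  64.3]
P [361.1 216.4] [26.2 26.4] area 541.9375 xy [ 539.3 -162.1   45. ]
P [358.7 222.7] [15.9 25.8] area 323.03125 xy [ 539.4 -158.4   45. ]
L dims [np.float64(42.0), np.float64(85.0)] yaw 8.3 c [566.9 306.1  10. ]
S dims [np.float64(41.0), np.float64(18.0)] yaw -71.1 c [613.1  16.4  10. ]
B dims [np.float64(41.0), np.float64(17.0)] yaw -83.5 c [640.3 174.1  10. ]
P dims [np.float64(174.0), np.float64(119.0)] yaw -6.8 c [ 642.6 -179.4   20. ]
L side ((553.831787109375, 331.3665466308594), (98.16992950439453, 43.42390060424805), 32.75443649291992)
S side ((575.4317626953125, 13.329608917236328), (83.35738372802734, 66.5967025756836), 4.313535690307617)
B side ((605.3162841796875, 172.57833862304688), (88.3355484008789, 56.75244140625), 9.626300811767578)
P side ((576.786865234375, -110.254638671875), (267.81671142578125, 108.65567016601562), 16.353422164916992)
```

```bash
cat >> h.py <<'E'
from scipy.spatial.transform import Rotation as Ro
def Rt(yaw,tilt):  # tool x yaw (deg), tool leaning so z points ahead (stand +x) by tilt
    return Ro.from_euler('z',yaw,degrees=True)*Ro.from_euler('x',180,degrees=True)*Ro.from_euler('y',tilt,degrees=True)
def go(p,R):
    s=r.state(); R0=Ro.from_quat(s['orientation']); rv=(R0.inv()*R).as_rotvec()/np.pi
    d=R.inv().apply(np.array(p)-s['position'])/80
    print('pos',s['position'].round(1),'rot tot',rv.round(4),'min rows',np.ceil(np.linalg.norm(rv)/.045),'| shift tot (after rot)',d.round(3),'| world mm',(np.array(p)-s['position']).round(1))
    return s
E
python3 - <<'E'
from h import *
R=Rt(3,30); z=R.as_matrix()[:,2]; print(z,R.as_matrix()[:,0])
c=np.array([556.3,314.7,66.9]); n=-z
s=go(c+100*n,R); print('grasp',(c-11.5*n).round(1))
E
```

```text
[ 0.49931477  0.02616798 -0.8660254 ] [0.86483855 0.04532427 0.5       ]
pos [ 211.1 -587.7  230.6] rot tot [-0.0248  0.1655  0.0908] min rows 5.0 | shift tot (after rot) [  3.22  -11.039   2.972] | world mm [295.3 899.8 -77.1]
grasp [562.  315.   56.9]
```

Emit:
drive_tool(
  rows=[
    [[0, 0, 0, -0.005, 0.033, 0.018, 85], [0, 0, 0, -0.005, 0.033, 0.018, 85], [0, 0, 0, -0.005, 0.033, 0.018, 85], [0, 0, 0, -0.005, 0.033, 0.018, 85], [0, 0, 0, -0.005, 0.033, 0.018, 85], [0.13, -0.46, 0.12, 0, 0, 0, 85], [0.13, -0.46, 0.12, 0, 0, 0, 85], [0.13, -0.46, 0.12, 0, 0, 0, 85], [0.13, -0.46, 0.12, 0, 0, 0, 85], [0.13, -0.46, 0.12, 0, 0, 0, 85]],
  ],
)

```text
t: 1.1
position: [270.2, -399.1, 214.8]
orientation: [0.966, 0.026, 0.258, -0.006]
contact_force: [1.0, 0.0, 0.1]
opening: 85.1
grip_force: 0.0
```

Emit:
drive_tool(
  rows=[
    [[0.13, -0.46, 0.12, 0, 0, 0, 85], [0.13, -0.46, 0.12, 0, 0, 0, 85], [0.13, -0.46, 0.12, 0, 0, 0, 85], [0.13, -0.46, 0.12, 0, 0, 0, 85], [0.13, -0.46, 0.12, 0, 0, 0, 85], [0.13, -0.46, 0.12, 0, 0, 0, 85], [0.13, -0.46, 0.12, 0, 0, 0, 85], [0.13, -0.46, 0.12, 0, 0, 0, 85], [0.13, -0.46, 0.12, 0, 0, 0, 85], [0.13, -0.46, 0.12, 0, 0, 0, 85]],
  ],
)

```text
t: 2.1
position: [385.0, -32.9, 183.2]
orientation: [0.966, 0.027, 0.257, -0.006]
contact_force: [0.3, -0.8, -0.3]
opening: 84.7
grip_force: 0.0
```

Emit:
drive_tool(
  rows=[
    [[0.13, -0.46, 0.12, 0, 0, 0, 85], [0.13, -0.46, 0.12, 0, 0, 0, 85], [0.13, -0.46, 0.12, 0, 0, 0, 85], [0.13, -0.46, 0.12, 0, 0, 0, 85], [0.13, -0.46, 0.12, 0, 0, 0, 85], [0.13, -0.46, 0.12, 0, 0, 0, 85], [0.13, -0.46, 0.12, 0, 0, 0, 85], [0.13, -0.46, 0.12, 0, 0, 0, 85], [0, 0, 0, 0, 0, 0, 85]],
  ],
)

```text
t: 3.0
position: [424.9, 97.9, 165.0]
orientation: [0.971, 0.026, 0.24, -0.003]
contact_force: [-0.2, 0.4, 0.2]
opening: 84.8
grip_force: 0.0
```

```bash
cat > g.py <<'E'
import sys
from h import *
# args: yaw tilt cx cy cz back
y,t,*c,b=map(float,sys.argv[1:]); R=Rt(y,t); n=-R.as_matrix()[:,2]
s=go(np.array(c)+b*n,R); print('t',s['t'],'J',s['joint_pos'].round(2),'F',s['contact_force'].round(1),'op',s['opening'],s['grip_force'])
E
python3 g.py 3 30 556.3 314.7 66.9 100
```

```text
pos [424.9  97.9 165. ] rot tot [0.002  0.0127 0.0011] min rows 1.0 | shift tot (after rot) [ 0.93  -2.621  0.703] | world mm [ 81.5 214.2 -11.5]
t 3.0 J [ 0.27  0.14  2.38 -0.62  0.19  2.38] F [-0.2  0.4  0.2] op 84.78668700239851 0.0
```

Emit:
drive_tool(
  rows=[
    [[0.4, 0, 0.25, 0, 0, 0, 85], [0.4, 0, 0.25, 0, 0.006, 0, 85], [0.13, -0.4, 0.1, 0.001, 0.006, 0.001, 85], [0, -0.45, 0.02, 0, 0, 0, 85], [0, -0.45, 0.02, 0, 0, 0, 85], [0, -0.45, 0.02, 0, 0, 0, 85], [0, -0.45, 0.02, 0, 0, 0, 85], [0, -0.4, 0.02, 0, 0, 0, 85], [0, 0, 0, 0, 0, 0, 85]],
  ],
)

```text
t: 3.9
position: [517.7, 291.4, 175.5]
orientation: [0.973, 0.038, 0.229, -0.02]
contact_force: [0.2, 0.2, -0.0]
opening: 84.6
grip_force: 0.0
```

```bash
python3 g.py 3 30 556.3 314.7 66.9 60
```

```text
pos [517.7 291.4 175.5] rot tot [-0.0108  0.0193  0.0051] min rows 1.0 | shift tot (after rot) [-0.248 -0.265  0.673] | world mm [  8.6  21.7 -56.6]
t 3.9 J [ 0.59  0.34  2.02 -0.53  0.41  2.54] F [ 0.2  0.2 -0. ] op 84.62278380671175 0.0
```

Emit:
drive_tool(
  rows=[
    [[0, 0, -0.1, 0, 0, -0.046, 85], [0, 0, 0, 0, 0, -0.046, 85], [0, 0, 0, 0, 0, -0.046, 85], [0, 0, 0, 0, 0, -0.046, 85], [0, 0, 0, 0, 0, -0.046, 85], [0, 0, 0, 0, 0, -0.046, 85], [0, 0, 0, 0, 0, -0.046, 85], [0, 0, 0, 0, 0, -0.046, 85], [0, 0, 0, 0, 0, -0.046, 85], [0, 0, 0, 0, 0, -0.046, 85]],
  ],
)

```text
t: 4.9
position: [512.6, 286.4, 181.1]
orientation: [0.704, 0.673, 0.182, 0.137]
contact_force: [0.0, -0.0, 0.1]
opening: 85.3
grip_force: 0.0
```

Emit:
drive_tool(
  rows=[
    [[0, 0, 0, 0, 0, -0.046, 85], [0, 0, 0, 0, 0, -0.046, 85], [0, 0, 0, 0, 0, -0.046, 85], [0, 0, 0, 0, 0, -0.046, 85], [0, 0, 0, 0, 0, -0.046, 85], [0, 0, 0, 0, 0, -0.046, 85], [0, 0, 0, 0, 0, -0.046, 85], [0, 0, 0, 0, 0, -0.046, 85], [0, 0, 0, 0, 0, -0.046, 85], [0, 0, 0, 0, 0, -0.046, 85]],
  ],
)

```text
t: 5.9
position: [512.6, 286.4, 181.1]
orientation: [0.083, 0.97, 0.046, 0.223]
contact_force: [-0.3, 0.5, -0.8]
opening: 84.9
grip_force: 0.0
```

```bash
python3 g.py 183 -30 556.3 314.7 66.9 60
```

```text
pos [512.6 286.4 181.1] rot tot [ 0.0067 -0.0214 -0.0737] min rows 2.0 | shift tot (after rot) [0.226 0.325 0.768] | world mm [ 13.7  26.8 -62.2]
t 5.9 J [ 0.59  0.32  2.03 -0.52  0.43 -0.37] F [-0.3  0.5 -0.8] op 84.8513424153133 0.0
```

Emit:
drive_tool(
  rows=[
    [[0, 0, 0, 0.003, -0.011, -0.037, 85], [0, 0, 0, 0.003, -0.011, -0.037, 85], [0.11, 0.16, 0.2, 0, 0, 0, 85], [0.11, 0.16, 0.2, 0, 0, 0, 85], [0, 0, 0.15, 0, 0, 0, 85], [0, 0, 0.1, 0, 0, 0, 85], [0, 0, 0, 0, 0, 0, 85]],
  ],
)

```text
t: 6.6
position: [522.7, 313.0, 126.9]
orientation: [-0.023, 0.965, 0.008, 0.26]
contact_force: [-0.1, -0.6, 0.6]
opening: 84.6
grip_force: 0.0
```

```bash
python3 g.py 183 -30 556.3 314.7 66.9 -11.5
```

```text
pos [522.7 313.  126.9] rot tot [ 0.0004  0.0005 -0.0016] min rows 1.0 | shift tot (after rot) [ 1.100e-02 -1.000e-03  1.003e+00] | world mm [ 39.3   2.  -69.9]
t 6.6 J [ 0.66  0.45  2.03 -0.96  0.36 -0.1 ] F [-0.1 -0.6  0.6] op 84.5747012425226 0.0
```

Emit:
drive_tool(
  rows=[
    [[0, 0, 0.2, 0, 0, 0, 85], [0, 0, 0.2, 0, 0, 0, 85], [0.01, 0, 0.2, 0, 0, 0, 85], [0, 0, 0.15, 0, 0, 0, 85], [0, 0, 0.1, 0, 0, 0, 85], [0, 0, 0.1, 0, 0, 0, 85], [0, 0, 0.05, 0, 0, 0, 85], [0, 0, 0, 0, 0, 0, 85]],
  ],
)

```text
t: 7.4
position: [562.5, 316.6, 58.3]
orientation: [-0.023, 0.965, 0.009, 0.26]
contact_force: [-0.3, 0.8, 0.2]
opening: 85.3
grip_force: 0.0
```

```bash
python3 g.py 183 -30 556.3 314.7 66.9 -11.5
python3 - <<'E'
from h import *
S=r.camera('side');save(S,'s1');T=r.camera('top');save(T,'t1')
a=cv2.resize(S['image'][240:370,170:340],None,fx=4,fy=4,interpolation=2);cv2.imwrite('pics/c1.png',a)
E
```

```text
pos [562.5 316.6  58.3] rot tot [ 0.0009  0.0011 -0.0017] min rows 1.0 | shift tot (after rot) [ 0.015 -0.02   0.012] | world mm [-0.5 -1.6 -1.4]
t 7.4 J [ 0.62  0.62  1.97 -1.24  0.29  0.17] F [-0.3  0.8  0.2] op 85.34478528401746 0.0
```

View pics/c1.png

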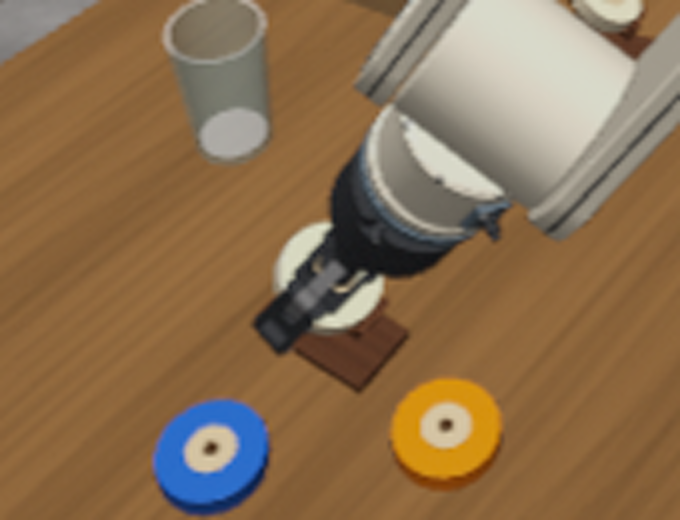

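The side crop shows the near finger beside the large cake, roughly level with its centre, with no contact. I'll close.

Emit:
drive_tool(
  rows=[
    [[0.01, -0.01, 0.01, 0, 0, 0, 60], [0, 0, 0, 0, 0, 0, 60], [0, 0, 0, 0, 0, 0, 60], [0, 0, 0, 0, 0, 0, 60], [0, 0, 0, 0, 0, 0, 60]],
  ],
  squeeze=30,
)

```text
t: 8.0
position: [561.9, 315.9, 57.8]
orientation: [-0.023, 0.965, 0.009, 0.261]
contact_force: [-3.9, -1.7, 6.9]
opening: 64.6
grip_force: 32.0
```

Emit:
drive_tool(
  rows=[
    [[0, 0, -0.05, 0, 0, 0, 60], [0, 0, -0.15, 0, 0, 0, 60], [0, 0, -0.2, 0, 0, 0, 60], [0, 0, -0.3, 0, 0, 0, 60], [0, 0, -0.3, 0, 0, 0, 60], [0, 0, -0.3, 0, 0, 0, 60], [0, 0, -0.2, 0, 0, 0, 60], [0, 0, 0, 0, 0, 0, 60]],
  ],
)

```text
t: 8.8
position: [501.7, 313.1, 163.0]
orientation: [-0.023, 0.965, 0.01, 0.262]
contact_force: [0.3, 0.0, -1.5]
opening: 64.6
grip_force: 33.7
```

```bash
python3 g.py 173 0 539.3 -161 190 0
```

```text
pos [501.7 313.1 163. ] rot tot [0.0168 0.1679 0.0529] min rows 4.0 | shift tot (after rot) [-1.188 -5.825 -0.337] | world mm [  37.6 -474.1   27. ]
t 8.8 J [ 0.69  0.37  2.06 -0.85  0.41 -0.19] F [ 0.3  0.  -1.5] op 64.59684393433629 33.65719020366669
```

Emit:
drive_tool(
  rows=[
    [[0, 0, 0, 0.004, 0.042, 0.013, 60], [0, 0, 0, 0.004, 0.042, 0.013, 60], [0, 0, 0, 0.004, 0.042, 0.013, 60], [0, 0, 0, 0.004, 0.042, 0.013, 60], [-0.1, -0.25, -0.03, 0, 0, 0, 60], [-0.1, -0.45, -0.03, 0, 0, 0, 60], [-0.1, -0.45, -0.03, 0, 0, 0, 60], [-0.1, -0.45, -0.03, 0, 0, 0, 60], [-0.1, -0.45, -0.03, 0, 0, 0, 60], [-0.1, -0.45, -0.03, 0, 0, 0, 60]],
  ],
)

```text
t: 9.8
position: [530.1, 102.4, 179.7]
orientation: [0.052, 0.998, -0.006, 0.044]
contact_force: [0.4, 0.0, -0.2]
opening: 64.1
grip_force: 33.7
```

Emit:
drive_tool(
  rows=[
    [[-0.1, -0.45, -0.03, 0, 0, 0, 60], [-0.1, -0.45, -0.03, 0, 0, 0, 60], [-0.1, -0.45, -0.03, 0, 0, 0, 60], [-0.1, -0.45, -0.03, 0, 0, 0, 60], [-0.1, -0.45, -0.03, 0, 0, 0, 60], [-0.1, -0.45, -0.03, 0, 0, 0, 60], [0, -0.45, -0.03, 0, 0, 0, 60], [0, -0.18, 0, 0, 0, 0, 60], [0, 0, 0, 0, 0, 0, 60], [0, 0, 0, 0, 0, 0, 60]],
  ],
)

```text
t: 10.8
position: [548.1, -165.0, 202.4]
orientation: [0.052, 0.998, -0.005, 0.044]
contact_force: [0.6, -0.4, -1.2]
opening: 64.5
grip_force: 33.7
```

```bash
python3 g.py 173 0 539.3 -161 170 0
python3 - <<'E'
from h import *
S=r.camera('side');save(S,'s2');T=r.camera('top');save(T,'t2')
R=cv2.Rodrigues(np.array(S['rvec']))[0];cc=-np.array(S['tvec'])@R; print('side cam',cc)
R=cv2.Rodrigues(np.array(T['rvec']))[0];cc=-np.array(T['tvec'])@R; print('top cam',cc)
a=cv2.resize(S['image'][130:260,270:440],None,fx=4,fy=4,interpolation=2);cv2.imwrite('pics/c2.png',a)
E
```

```text
pos [ 548.1 -165.   202.4] rot tot [-0.0016  0.028   0.0056] min rows 1.0 | shift tot (after rot) [0.115 0.036 0.405] | world mm [ -8.8   4.  -32.4]
t 10.8 J [-0.32  0.35  1.83  0.02  0.88 -1.8 ] F [ 0.6 -0.4 -1.2] op 64.45137578835391 33.71770620346069
side cam [ 95.62474924 681.36767025 809.55681131]
top cam [ 507.5505401   -38.15096589 1683.96498606]
```

View pics/c2.png

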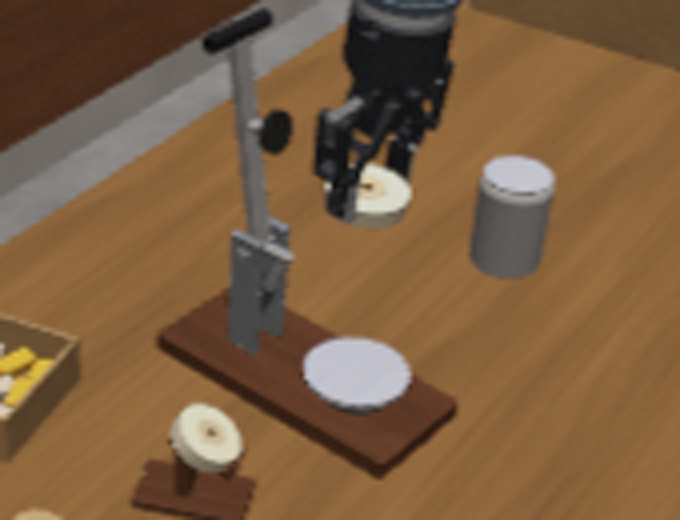

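The disc is held level below the fingers (crop 368,195), clear of the open arm, with the plate at crop (357,375). Next I'll measure where it sits in the gripper.

Run:
```python
from h import *
S=dict(np.load('s2.npz'))
ct=blob(S,'cake',(364,179),16); h=cv2.convexHull(ct); w=pts(S,px(h[:,0]),222); 
c,rad=cv2.minEnclosingCircle(w[:,:2].astype(np.float32)); print('hull circle at top-face z',c,rad)
# label brown
hsv=cv2.cvtColor(S['image'],cv2.COLOR_BGR2HSV)[170:186,352:374]; print(hsv[:,:,2])
u,v=np.meshgrid(range(350,376),range(166,190)); p=pts(S,np.c_[u.ravel(),v.ravel()]).reshape(24,26,3); print(p[10:20:3,6:24:3].round(0).tolist())
```

```text
hull circle at top-face z (544.3675537109375, -162.59988403320312) 38.088958740234375
[[ 57  39  25  24  23 105 107  52  32  62 124 143 142 129  80  22  22  21
   23  21  56 124]
 [ 64  50  29  22  22 109 104  37  30 138 190 187 171 145  82  29  21  21
   23  21  77 131]
 [ 69  52  29  23  23  41  45  31  82 188 217 217 217 203 160 108  74  31
   23  29  82 131]
 [ 55  43  24  25  26  38  38  25 153 205 216 216 217 217 217 214 179 103
   45  33 101 138]
 [ 43  35  22  29  31  38  38  38 181 215 215 215 216 216 217 217 217 194
  130  69 112 142]
 [ 82  23  24  35  32  26  28  71 179 209 209 212 215 215 216 217 217 217
  200 146 129 149]
 [156  24  26  26  23  39  54  92 125 115 114 189 215 215 216 217 217 217
  217 198 164 150]
 [112  36  45  36  23  70  86 146 184 171 159 198 215 213 214 216 217 217
  217 217 189 148]
 [ 57  36  37  26  31  72  85 153 201 213 213 214 214 205 204 215 217 217
  217 217 188 146]
 [ 38  29  29  26  34  71  79 164 203 202 205 208 212 216 217 217 217 217
  217 210 179 147]
 [ 34  30  29  29  45  76  95 187 217 217 217 217 217 217 217 217 217 217
  215 185 
[... 354 characters left out ...]
111 106
  117 141 149 147]
 [146 147 135 110  97  98 112 121 121 121 121 120 119 117 116 114 112 119
  140 149 146 144]]
[[[544.0, -120.0, 245.0], [537.0, -127.0, 244.0], [549.0, -167.0, 221.0], [542.0, -174.0, 220.0], [535.0, -181.0, 219.0], [687.0, -507.0, 1.0]], [[544.0, -122.0, 234.0], [548.0, -148.0, 220.0], [540.0, -152.0, 221.0], [533.0, -159.0, 220.0], [527.0, -167.0, 218.0], [521.0, -174.0, 217.0]], [[543.0, -123.0, 223.0], [539.0, -133.0, 220.0], [533.0, -140.0, 219.0], [526.0, -146.0, 218.0], [519.0, -154.0, 217.0], [664.0, -466.0, 1.0]], [[542.0, -122.0, 214.0], [538.0, -133.0, 209.0], [531.0, -140.0, 209.0], [522.0, -143.0, 211.0], [521.0, -159.0, 203.0], [654.0, -449.0, -1.0]]]
```

Emit:
drive_tool(
  rows=[
    [[0, 0, 0, -0.002, 0.028, 0.006, 60], [0.08, 0.06, 0.3, 0, 0, 0, 60], [0, 0, 0.4, 0, 0, 0, 60], [0, 0, 0.4, 0, 0, 0, 60], [0, 0, 0.3, 0, 0, 0, 60], [0, 0, 0.2, 0, 0, 0, 60], [0, 0, 0, 0, 0, 0, 60]],
  ],
)

```text
t: 11.6
position: [541.4, -157.8, 72.8]
orientation: [0.06, 0.998, 0.001, -0.002]
contact_force: [-0.1, -0.3, -0.2]
opening: 64.9
grip_force: 33.7
```

```bash
python3 g.py 173 0 540 -160 46 0
```

```text
pos [ 541.4 -157.8   72.8] rot tot [ 0.0006 -0.001   0.0004] min rows 1.0 | shift tot (after rot) [ 0.014 -0.029  0.335] | world mm [ -1.4  -2.2 -26.8]
t 11.6 J [-0.31  0.56  1.85  0.    0.73 -1.76] F [-0.1 -0.3 -0.2] op 64.85378264076859 33.72315287590027
```

Emit:
drive_tool(
  rows=[
    [[0.014, -0.03, 0.1, 0, 0, 0, 60], [0, 0, 0.1, 0, 0, 0, 60], [0, 0, 0.06, 0, 0, 0, 60], [0, 0, 0.04, 0, 0, 0, 60], [0, 0, 0.02, 0, 0, 0, 60], [0, 0, 0, 0, 0, 0, 60]],
  ],
)

```text
t: 12.2
position: [541.5, -161.9, 49.5]
orientation: [0.061, 0.998, 0.001, 0.001]
contact_force: [0.0, -0.0, -1.4]
opening: 64.8
grip_force: 33.7
```

```bash
python3 g.py 173 0 540 -160 43 0
python3 - <<'E'
from h import *
S=r.camera('side');save(S,'s3')
u,v=np.meshgrid(range(320,400),range(190,250)); p=pts(S,np.c_[u.ravel(),v.ravel()])
hsv=cv2.cvtColor(S['image'],cv2.COLOR_BGR2HSV)[v.ravel(),u.ravel()]
cake=(hsv[:,2]>185)&(hsv[:,0]<45)&(hsv[:,1]<90); pl=(hsv[:,2]>170)&(hsv[:,0]>100)
for m,n in((cake,'cake'),(pl,'plate')):
    q=p[m]; print(n,len(q),np.median(q,0).round(1),q.min(0).round(1),q.max(0).round(1))
E
```

```text
pos [ 541.5 -161.9   49.5] rot tot [ 0.0003  0.0004 -0.0001] min rows 1.0 | shift tot (after rot) [0.022 0.021 0.081] | world mm [-1.5  1.9 -6.5]
t 12.2 J [-0.31  0.6   1.86  0.    0.68 -1.76] F [ 0.  -0.  -1.4] op 64.79770258632938 33.72395396232605
cake 218 [ 552.3 -134.3   68.2] [ 512.7 -266.4   -1.7] [643.   26.2  82.1]
plate 131 [ 520.6 -139.6   45.9] [ 497.6 -251.7   -0.7] [ 582.3 -117.9   61.7]
```

Emit:
drive_tool(
  rows=[
    [[0.02, 0.02, 0.02, 0, 0, 0, 60], [0, 0, 0.02, 0, 0, 0, 60], [0, 0, 0.0125, 0, 0, 0, 60], [0, 0, 0, 0, 0, 0, 60]],
  ],
)

```text
t: 12.65
position: [540.1, -160.0, 45.2]
orientation: [0.061, 0.998, 0.001, 0.001]
contact_force: [0.8, -0.4, -0.5]
opening: 64.6
grip_force: 33.7
```

Emit:
drive_tool(
  rows=[
    [[0, 0, 0.01, 0, 0, 0, 60], [0, 0, 0, 0, 0, 0, 60]],
  ],
)

```text
t: 12.85
position: [540.2, -160.1, 44.5]
orientation: [0.061, 0.998, 0.0, 0.001]
contact_force: [-0.1, -0.0, -1.2]
opening: 64.0
grip_force: 33.7
```

Emit:
drive_tool(
  rows=[
    [[0, 0, 0.01, 0, 0, 0, 60], [0, 0, 0, 0, 0, 0, 60]],
  ],
)

```text
t: 13.05
position: [540.3, -160.1, 44.0]
orientation: [0.061, 0.998, 0.0, 0.001]
contact_force: [-0.7, 0.5, 2.7]
opening: 64.5
grip_force: 34.0
```

Emit:
drive_tool(
  rows=[
    [[0, 0, 0, 0, 0, 0, 72], [0, 0, 0, 0, 0, 0, 85], [0, 0, 0, 0, 0, 0, 85], [0, 0, -0.1, 0, 0, 0, 85], [0, 0, -0.3, 0, 0, 0, 85], [0, 0, -0.45, 0, 0, 0, 85], [0, 0, -0.45, 0, 0, 0, 85], [0, 0, -0.3, 0, 0, 0, 85], [0, 0, 0, 0, 0, 0, 85]],
  ],
)

```text
t: 13.95
position: [542.3, -160.9, 176.0]
orientation: [0.061, 0.998, -0.0, 0.004]
contact_force: [0.4, 1.0, -0.2]
opening: 85.4
grip_force: 0.0
```

```bash
python3 g.py 197 -30 572.9 2.6 66.9 60
```

```text
pos [ 542.3 -160.9  176. ] rot tot [-0.0356 -0.1615 -0.1301] min rows 5.0 | shift tot (after rot) [-0.152  1.843  0.913] | world mm [  1.9 154.8 -57.2]
t 13.95 J [-0.31  0.4   1.81  0.    0.92 -1.76] F [ 0.4  1.  -0.2] op 85.3838187516258 0.0
```

Emit:
drive_tool(
  rows=[
    [[0, 0, 0, -0.007, -0.032, -0.026, 85], [0, 0, 0, -0.007, -0.032, -0.026, 85], [0, 0, 0, -0.007, -0.032, -0.026, 85], [0, 0, 0, -0.007, -0.032, -0.026, 85], [0, 0, 0, -0.007, -0.032, -0.026, 85], [-0.04, 0.46, 0.2, 0, 0, 0, 85], [-0.04, 0.46, 0.2, 0, 0, 0, 85], [-0.04, 0.46, 0.2, 0, 0, 0, 85], [-0.03, 0.46, 0.2, 0, 0, 0, 85], [0, 0, 0.1, 0, 0, 0, 85]],
  ],
)

```text
t: 14.95
position: [562.4, 23.5, 130.6]
orientation: [-0.119, 0.97, 0.014, 0.209]
contact_force: [0.1, -0.5, -0.5]
opening: 84.8
grip_force: 0.0
```

```bash
cat > pl.py <<'E'
import sys
from h import *
# stack check: python3 pl.py tag kind zmid(disc) : compare disc and plate centre in both views
tag=sys.argv[1]
T=r.camera('top');S=r.camera('side');save(T,'t'+tag);save(S,'s'+tag)
T0=dict(np.load('top0.npz'));S0=dict(np.load('side0.npz'))
for nm,c,c0,at,pz in(('top',T,T0,(361,215),(361,216)),('side',S,S0,(359,219),(359,223))):
    P=pts(c0,[cen(blob(c0,'plate',pz))[0]],45)[0]
    for k,z in zip(sys.argv[2::2],sys.argv[3::2]):
        p,e=cen(blob(c,k,at,18)); d=pts(c,[p],float(z))[0]; print(nm,k,p.round(1),np.round(np.array(e[1])/4,1),'disc-plate',(d-P)[:2].round(1))
E
python3 pl.py 4 cake 53;python3 g.py 197 -30 572.9 2.6 66.9 -8.7
python3 - <<'E'
from h import *
T=dict(np.load('t4.npz'));S=dict(np.load('s4.npz'))
a=cv2.resize(T['image'][170:250,310:410],None,fx=4,fy=4,interpolation=2)
b=cv2.resize(S['image'][180:260,290:390],None,fx=4,fy=4,interpolation=2)
cv2.imwrite('pics/c4.png',np.hstack([a,b]))
E
```

```text
top cake [361.1 215.7] [10.  10.1] disc-plate [2.1 0.5]
side cake [359.3 220. ] [15.4 22.7] disc-plate [ 1.1 -5. ]
pos [563.7  20.8 131.1] rot tot [-0.0151 -0.0322 -0.0135] min rows 1.0 | shift tot (after rot) [ 0.363 -0.252  0.825] | world mm [ 13.4 -17.  -71.7]
t 15.05 J [-0.03  0.38  2.11  0.35  0.26 -2.17] F [ 0.8 -0.6  0.8] op 85.09525989040787 0.0
```

View pics/c4.png

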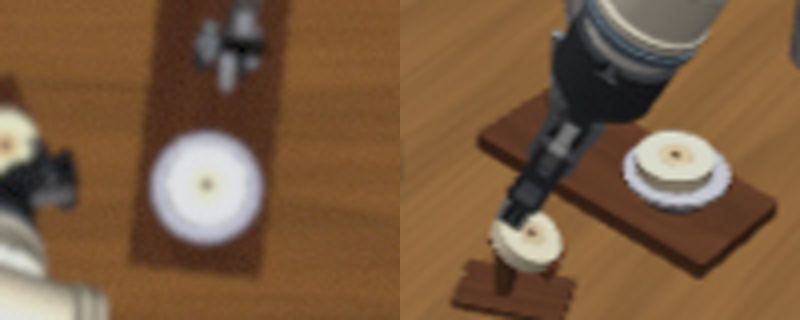

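The large cake lies flat on the plate and looks concentric in the top crop, hole at (207,185) and plate at (207,187). In the side crop the hole is at (676,154).

Run:
```python
from h import *
for n,z in(('t4',61),('s4',61)):
    c=dict(np.load(n+'.npz')); u0,v0=(361,216) if n=='t4' else (359,218)
    g=cv2.resize(c['image'],None,fx=4,fy=4,interpolation=2).astype(int); g=g[...,0][4*v0-16:4*v0+18,4*u0-16:4*u0+18]
    w=np.clip(np.median(g)-5-g,0,None); yy,xx=np.mgrid[0:34,0:34]; p=px([4*u0-16+(w*xx).sum()/w.sum(),4*v0-16+(w*yy).sum()/w.sum()])
    print(n,'hole',p.round(2),pts(c,[p],z)[0].round(1))
    hsv=cv2.cvtColor(cv2.resize(c['image'],None,fx=4,fy=4,interpolation=2),cv2.COLOR_BGR2HSV)
    # outer edge of plate+cake vs table
    pl=blob(c,'plate',(u0,v0+(0 if n=='t4' else 3)),22); print('plate blob',cen(pl)[0],cv2.boundingRect(pl), pts(c,[cen(pl)[0]],45)[0].round(1))
T=dict(np.load('t4.npz')); print(cv2.cvtColor(T['image'],cv2.COLOR_BGR2HSV)[216,345:378].tolist())
```

```text
t4 hole [361.2  215.68] [ 541.3 -161.2   61. ]
plate blob [361.07685804 216.43920502] (1393, 814, 106, 108) [ 539.2 -162.1   45. ]
s4 hole [358.53 218.17] [ 543.  -161.1   61. ]
plate blob [358.69184716 223.82216423] (1386, 871, 104, 54) [ 536.3 -153.6   45. ]
[[9, 148, 88], [10, 122, 90], [176, 39, 111], [135, 16, 156], [120, 18, 193], [123, 14, 198], [120, 1, 203], [120, 4, 218], [120, 2, 223], [110, 3, 226], [105, 2, 225], [75, 2, 224], [41, 9, 225], [32, 20, 221], [28, 29, 212], [24, 40, 191], [21, 50, 172], [23, 42, 181], [28, 34, 204], [30, 22, 218], [30, 15, 223], [40, 3, 224], [100, 3, 224], [114, 6, 228], [120, 3, 226], [113, 5, 221], [108, 12, 208], [118, 16, 197], [128, 20, 193], [139, 17, 164], [174, 28, 127], [8, 82, 100], [13, 154, 96]]
```

```bash
cat >> h.py <<'E'
def hole(c,at):
    u0,v0=at; g=cv2.resize(c['image'],None,fx=4,fy=4,interpolation=2).astype(int)[...,0][4*v0-16:4*v0+18,4*u0-16:4*u0+18]
    w=np.clip(np.percentile(g,50)-8-g,0,None); k=12; yy,xx=np.mgrid[0:34,0:34]; w=w*(np.hypot(xx-17,yy-17)<k)
    return px([4*u0-16+(w*xx).sum()/w.sum(),4*v0-16+(w*yy).sum()/w.sum()])
E
python3 - <<'E'
from h import *
T=dict(np.load('top0.npz'));S=dict(np.load('side0.npz'))
for nm,yaw,t,s in(('L',3,(215,209),(253,309)),('S',17,(311,205),(322,240))):
    n=-Rt(yaw,30).as_matrix()[:,2]
    for c,a in((T,t),(S,s)):
        p=hole(c,a); print(nm,p.round(1),'centre',(pts(c,[p],60+16*.866)[0]-8*n).round(1))
E
```

```text
L [214.4 209.5] centre [557.8 313.1  66.9]
L [252.8 307.8] centre [559.8 314.3  66.9]
S [310.9 205.7] centre [574.6   2.5  66.9]
S [322.4 238.2] centre [575.    5.5  66.9]
```

```bash
python3 g.py 197 -30 575 3.5 66.9 45
```

```text
pos [563.7  20.8 131.1] rot tot [-0.0151 -0.0322 -0.0135] min rows 1.0 | shift tot (after rot) [ 0.338 -0.249  0.168] | world mm [-10.2 -23.9 -25.2]
t 15.05 J [-0.03  0.38  2.11  0.35  0.26 -2.17] F [ 0.8 -0.6  0.8] op 85.09525989040787 0.0
```

Emit:
drive_tool(
  rows=[
    [[0, 0, 0, -0.008, -0.016, -0.007, 85], [0, 0, 0, -0.007, -0.016, -0.007, 85], [0.17, -0.12, 0.03, 0, 0, 0, 85], [0.17, -0.12, 0.03, 0, 0, 0, 85], [0, 0, 0.1, 0, 0, 0, 85], [0, 0, 0, 0, 0, 0, 85]],
  ],
)

```text
t: 15.65
position: [559.7, 8.4, 126.4]
orientation: [-0.133, 0.964, 0.02, 0.23]
contact_force: [0.0, -0.9, -0.2]
opening: 85.0
grip_force: 0.0
```

```bash
python3 g.py 197 -30 575 3.5 66.9 -8.7
```

```text
pos [559.7   8.4 126.4] rot tot [-0.0107 -0.0189 -0.0044] min rows 1.0 | shift tot (after rot) [ 0.228 -0.114  0.835] | world mm [ 19.5  -3.6 -67. ]
t 15.65 J [-0.08  0.38  2.14  0.66  0.22 -2.54] F [ 0.  -0.9 -0.2] op 84.9931239341711 0.0
```

Emit:
drive_tool(
  rows=[
    [[0, 0, -0.2, 0, 0, 0, 85], [0, 0, 0, 0, 0, 0.046, 85], [0, 0, 0, 0, 0, 0.046, 85], [0, 0, 0, 0, 0, 0.046, 85], [0, 0, 0, 0, 0, 0.046, 85], [0, 0, 0, 0, 0, 0.046, 85], [0, 0, 0, 0, 0, 0.046, 85], [0, 0, 0, 0, 0, 0.046, 85], [0, 0, 0, 0, 0, 0.046, 85], [0, 0, 0, 0, 0, 0.046, 85]],
  ],
)

```text
t: 16.65
position: [552.7, 7.6, 141.2]
orientation: [0.48, 0.847, 0.156, 0.17]
contact_force: [-0.7, 1.0, 0.2]
opening: 85.0
grip_force: 0.0
```

Emit:
drive_tool(
  rows=[
    [[0, 0, 0, 0, 0, 0.046, 85], [0, 0, 0, 0, 0, 0.046, 85], [0, 0, 0, 0, 0, 0.046, 85], [0, 0, 0, 0, 0, 0.046, 85], [0, 0, 0, 0, 0, 0.046, 85], [0, 0, 0, 0, 0, 0.046, 85], [0, 0, 0, 0, 0, 0.046, 85], [0, 0, 0, 0, 0, 0.046, 85], [0, 0, 0, 0, 0, 0.046, 85], [0, 0, 0, 0, 0, 0.046, 85]],
  ],
)

```text
t: 17.65
position: [552.7, 7.6, 141.2]
orientation: [0.92, 0.318, 0.229, 0.025]
contact_force: [0.2, 0.3, -0.0]
opening: 84.9
grip_force: 0.0
```

```bash
python3 g.py 17 30 575 3.5 66.9 50
```

```text
pos [552.7   7.6 141.2] rot tot [0.0067 0.0205 0.12  ] min rows 3.0 | shift tot (after rot) [-0.246  0.13   0.305] | world mm [ -1.6 -11.4 -31. ]
t 17.65 J [-0.08  0.34  2.15  0.59  0.24  0.28] F [ 0.2  0.3 -0. ] op 84.94894403968422 0.0
```

Emit:
drive_tool(
  rows=[
    [[0, 0, 0, 0.002, 0.007, 0.04, 85], [0, 0, 0, 0.002, 0.007, 0.04, 85], [0, 0, 0, 0.002, 0.007, 0.04, 85], [-0.12, 0.06, 0.15, 0, 0, 0, 85], [-0.12, 0.06, 0.15, 0, 0, 0, 85], [0, 0, 0, 0, 0, 0, 85]],
  ],
)

```text
t: 18.25
position: [550.1, -3.4, 109.2]
orientation: [0.955, 0.144, 0.256, -0.037]
contact_force: [-0.5, -0.8, -0.2]
opening: 85.0
grip_force: 0.0
```

```bash
python3 g.py 17 30 575 3.5 66.9 -8.7
```

```text
pos [550.1  -3.4 109.2] rot tot [0.0003 0.0002 0.0012] min rows 1.0 | shift tot (after rot) [0.015 0.009 0.728] | world mm [ 29.1   8.1 -49.9]
t 18.25 J [-0.14  0.42  2.19  1.33  0.22 -0.15] F [-0.5 -0.8 -0.2] op 85.04181772059505 0.0
```

Emit:
drive_tool(
  rows=[
    [[0.015, 0.01, 0.15, 0, 0, 0, 85], [0, 0, 0.15, 0, 0, 0, 85], [0, 0, 0.15, 0, 0, 0, 85], [0, 0, 0.12, 0, 0, 0, 85], [0, 0, 0.1, 0, 0, 0, 85], [0, 0, 0.05, 0, 0, 0, 85], [0, 0, 0, 0, 0, 0, 85]],
  ],
)

```text
t: 18.95
position: [580.1, 5.2, 61.7]
orientation: [0.955, 0.145, 0.257, -0.037]
contact_force: [-0.2, 0.0, -0.5]
opening: 84.8
grip_force: 0.0
```

```bash
python3 g.py 17 30 575 3.5 66.9 -8.7
```

```text
pos [580.1   5.2  61.7] rot tot [ 0.0003 -0.0007  0.0013] min rows 1.0 | shift tot (after rot) [-0.026  0.001  0.019] | world mm [-1.  -0.4 -2.4]
t 18.95 J [-0.12  0.55  2.14  1.75  0.2  -0.55] F [-0.2  0.  -0.5] op 84.80389378354042 0.0
```

Emit:
drive_tool(
  rows=[
    [[-0.02, 0, 0.015, 0, 0, 0, 48], [0, 0, 0, 0, 0, 0, 48], [0, 0, 0, 0, 0, 0, 48], [0, 0, 0, 0, 0, 0, 48], [0, 0, 0, 0, 0, 0, 48], [0, 0, 0, 0, 0, 0, 48]],
  ],
)

```text
t: 19.55
position: [578.8, 4.5, 60.4]
orientation: [0.955, 0.144, 0.257, -0.037]
contact_force: [-3.9, -1.0, 6.9]
opening: 52.8
grip_force: 30.4
```

Emit:
drive_tool(
  rows=[
    [[0, 0, -0.05, 0, 0, 0, 48], [0, 0, -0.15, 0, 0, 0, 48], [0, 0, -0.25, 0, 0, 0, 48], [0, 0, -0.35, 0, 0, 0, 48], [0, 0, -0.4, 0, 0, 0, 48], [0, 0, -0.3, 0, 0, 0, 48], [0, 0, 0, 0, 0, 0, 48]],
  ],
)

```text
t: 20.25
position: [521.7, -13.3, 165.7]
orientation: [0.954, 0.144, 0.259, -0.036]
contact_force: [0.8, 0.4, -0.6]
opening: 52.8
grip_force: 31.7
```

```bash
python3 g.py 20 0 538.5 -160 150 0
```

```text
pos [521.7 -13.3 165.7] rot tot [ 0.0059 -0.1683 -0.0152] min rows 4.0 | shift tot (after rot) [-0.43   1.795  0.196] | world mm [  16.8 -146.7  -15.7]
t 20.25 J [-0.18  0.26  2.22  0.93  0.29  0.24] F [ 0.8  0.4 -0.6] op 52.8105070326196 31.681079864501953
```

Emit:
drive_tool(
  rows=[
    [[0, 0, 0, 0.0015, -0.042, -0.004, 48], [0, 0, 0, 0.0015, -0.042, -0.004, 48], [0, 0, 0, 0.0015, -0.042, -0.004, 48], [0, 0, 0, 0.0015, -0.042, -0.004, 48], [-0.1, 0.43, 0, 0, 0, 0, 48], [-0.1, 0.43, 0, 0, 0, 0, 48], [-0.1, 0.43, 0, 0, 0, 0, 48], [-0.1, 0.4, 0, 0, 0, 0, 48], [0, 0, 0, 0, 0, 0, 48], [0, 0, 0, 0, 0, 0, 48]],
  ],
)

```text
t: 21.25
position: [540.4, -140.6, 153.6]
orientation: [0.981, 0.175, 0.073, -0.026]
contact_force: [-0.2, 0.8, -1.1]
opening: 52.2
grip_force: 31.8
```

```bash
python3 g.py 20 0 538.5 -160 80 0
python3 - <<'E'
from h import *
S=r.camera('side');save(S,'s5')
cv2.imwrite('pics/c5.png',cv2.resize(S['image'][150:250,300:420],None,fx=5,fy=5,interpolation=2))
E
```

```text
pos [ 540.4 -140.6  153.6] rot tot [-0.0085 -0.0489  0.0013] min rows 2.0 | shift tot (after rot) [-0.105  0.219  0.92 ] | world mm [ -1.9 -19.4 -73.6]
t 21.25 J [-0.34  0.39  1.91  0.17  0.75  0.76] F [-0.2  0.8 -1.1] op 52.23096630541113 31.758236289024353
```

View pics/c5.png

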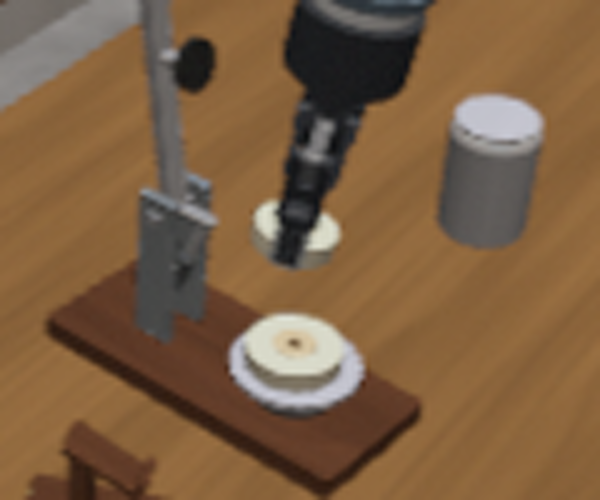

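The crop shows the small cake held (295,235) above the large cake, whose hole is at (295,343), and well clear of the tower.

Emit:
drive_tool(
  rows=[
    [[0, 0, 0, -0.004, -0.025, 0, 48], [0, 0, 0, -0.004, -0.025, 0, 48], [-0.1, 0.22, 0.2, 0, 0, 0, 48], [0, 0, 0.3, 0, 0, 0, 48], [0, 0, 0.2, 0, 0, 0, 48], [0, 0, 0.2, 0, 0, 0, 48], [0, 0, 0, 0, 0, 0, 48], [0, 0, 0, 0, 0, 0, 48]],
  ],
)

```text
t: 22.1
position: [538.9, -158.9, 82.6]
orientation: [0.984, 0.177, -0.002, 0.0]
contact_force: [-0.7, 1.2, -0.4]
opening: 52.4
grip_force: 31.8
```

```bash
python3 g.py 20 0 538.5 -160 63 0
```

```text
pos [ 538.9 -158.9   82.6] rot tot [-0.      0.0011  0.0022] min rows 1.0 | shift tot (after rot) [-0.01   0.011  0.245] | world mm [ -0.4  -1.1 -19.6]
t 22.1 J [-0.31  0.55  1.85 -0.    0.74  0.91] F [-0.7  1.2 -0.4] op 52.4287527261188 31.77023470401764
```

Emit:
drive_tool(
  rows=[
    [[0, 0.005, 0.08, 0, 0, 0, 48], [0, 0, 0.08, 0, 0, 0, 48], [0, 0, 0.05, 0, 0, 0, 48], [0, 0, 0.03, 0, 0, 0, 48], [0, 0, 0, 0, 0, 0, 48]],
  ],
)

```text
t: 22.6
position: [538.8, -160.4, 63.1]
orientation: [0.984, 0.176, -0.002, 0.0]
contact_force: [0.5, 0.3, -0.3]
opening: 52.4
grip_force: 31.8
```

Emit:
drive_tool(
  rows=[
    [[0, 0, 0.01, 0, 0, 0, 48], [0, 0, 0, 0, 0, 0, 48]],
  ],
)

```text
t: 22.8
position: [539.2, -160.5, 62.7]
orientation: [0.984, 0.176, -0.001, 0.001]
contact_force: [-0.7, 0.9, -0.2]
opening: 52.5
grip_force: 31.8
```

Emit:
drive_tool(
  rows=[
    [[0, 0, 0.01, 0, 0, 0, 48], [0, 0, 0, 0, 0, 0, 48]],
  ],
)

```text
t: 23.0
position: [539.3, -160.5, 62.4]
orientation: [0.984, 0.176, -0.001, 0.001]
contact_force: [-1.3, 0.6, 4.0]
opening: 52.8
grip_force: 32.1
```

Emit:
drive_tool(
  rows=[
    [[0, 0, 0, 0, 0, 0, 60], [0, 0, 0, 0, 0, 0, 75], [0, 0, 0, 0, 0, 0, 75], [0, 0, -0.1, 0, 0, 0, 85], [0, 0, -0.3, 0, 0, 0, 85], [0, 0, -0.45, 0, 0, 0, 85], [0, 0, -0.45, 0, 0, 0, 85], [0, 0, -0.2, 0, 0, 0, 85], [0, 0, 0, 0, 0, 0, 85]],
  ],
)

```text
t: 23.9
position: [541.2, -160.7, 185.2]
orientation: [0.984, 0.176, 0.001, 0.002]
contact_force: [0.7, 0.9, -0.1]
opening: 85.0
grip_force: 0.0
```

```bash
python3 g.py 8 30 602 163.5 64.3 60
```

```text
pos [ 541.2 -160.7  185.2] rot tot [-0.0166  0.1653  0.0672] min rows 4.0 | shift tot (after rot) [ 0.385 -3.908  1.217] | world mm [ 31.1 320.1 -68.9]
t 23.9 J [-0.31  0.39  1.8  -0.    0.94  0.91] F [ 0.7  0.9 -0.1] op 84.95840812268979 0.0
```

Emit:
drive_tool(
  rows=[
    [[0, 0, 0, -0.003, 0.033, 0.013, 85], [0, 0, 0, -0.003, 0.033, 0.013, 85], [0, 0, 0, -0.003, 0.033, 0.013, 85], [0, 0, 0, -0.003, 0.033, 0.013, 85], [0, 0, 0, -0.003, 0.033, 0.013, 85], [0.08, -0.4, 0.08, 0, 0, 0, 85], [0.08, -0.44, 0.08, 0, 0, 0, 85], [0.08, -0.44, 0.08, 0, 0, 0, 85], [0.08, -0.44, 0.08, 0, 0, 0, 85], [0.08, -0.44, 0.08, 0, 0, 0, 85]],
  ],
)

```text
t: 24.9
position: [554.7, 19.9, 169.1]
orientation: [0.966, 0.076, 0.245, -0.023]
contact_force: [-1.3, -0.1, -0.3]
opening: 84.9
grip_force: 0.0
```

Emit:
drive_tool(
  rows=[
    [[0, -0.44, 0.1, 0, 0, 0, 85], [0, -0.44, 0.1, 0, 0, 0, 85], [0, -0.44, 0.1, 0, 0, 0, 85], [0, -0.43, 0.1, 0, 0, 0, 85], [0, 0, 0.1, 0, 0, 0, 85], [0, 0, 0, 0, 0, 0, 85]],
  ],
)

```text
t: 25.5
position: [552.7, 135.0, 138.5]
orientation: [0.967, 0.077, 0.242, -0.021]
contact_force: [0.1, 1.0, -0.8]
opening: 84.9
grip_force: 0.0
```

```bash
python3 g.py 8 30 602 163.5 64.3 45
python3 - <<'E'
from h import *
T=r.camera('top');save(T,'t6');S=r.camera('side');save(S,'s6')
for c,a,z in((T,(361,215),77),(S,(359,214),77)):
    try: p=hole(c,a); print(p.round(1),pts(c,[p],z)[0].round(1))
    except Exception as e: print(e)
a=cv2.resize(T['image'][160:250,240:400],None,fx=4,fy=4,interpolation=2)
b=cv2.resize(S['image'][180:270,240:400],None,fx=4,fy=4,interpolation=2)[:240]
cv2.imwrite('pics/c6.png',np.vstack([a,b]))
E
```

```text
pos [552.7 135.  138.5] rot tot [-0.0043  0.0102  0.0049] min rows 1.0 | shift tot (after rot) [ 0.107 -0.267  0.57 ] | world mm [ 27.   25.4 -35.2]
t 25.5 J [ 0.24  0.36  2.14 -0.21  0.15  1.85] F [ 0.1  1.  -0.8] op 84.88156843612568 0.0
[361.4 216.1] [ 539.6 -160.8   77. ]
[359.  213.3] [ 545.8 -166.2   77. ]
```

View pics/c6.png

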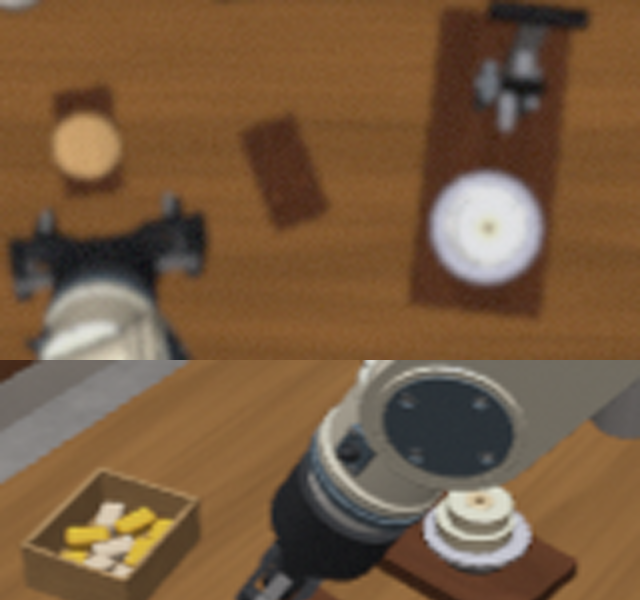

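Top crop: the small cake is concentric on the stack (487,228), the arm is still open, and the board is at (87,147). The side view shows the stack level at (480,520).

Emit:
drive_tool(
  rows=[
    [[0.2, -0.13, 0.15, 0, 0, 0, 85], [0, -0.13, 0.1, -0.002, 0.005, 0.002, 85], [0, 0, 0, -0.002, 0.005, 0.003, 85], [-0.09, 0, 0.15, 0, 0, 0, 85], [0, 0, 0, 0, 0, 0, 85]],
  ],
)

```text
t: 26.1
position: [572.6, 157.3, 116.2]
orientation: [0.964, 0.066, 0.257, -0.017]
contact_force: [0.5, 0.2, 0.3]
opening: 84.9
grip_force: 0.0
```

```bash
python3 g.py 8 30 602 163.5 64.3 -6.2
```

```text
pos [572.6 157.3 116.2] rot tot [ 0.0009  0.0009 -0.0008] min rows 1.0 | shift tot (after rot) [-0.    -0.025  0.827] | world mm [ 32.5   6.6 -57.3]
t 26.1 J [ 0.29  0.44  2.11 -0.77  0.11  2.47] F [0.5 0.2 0.3] op 84.93720567144497 0.0
```

Emit:
drive_tool(
  rows=[
    [[0, 0, 0, 0, -0.022, 0, 85], [0, 0, 0, 0, -0.022, 0, 85], [0, 0, 0, 0, 0, 0, 85]],
  ],
)

```text
t: 26.4
position: [577.3, 154.8, 119.2]
orientation: [0.974, 0.063, 0.218, -0.009]
contact_force: [-0.3, 0.1, 0.3]
opening: 85.2
grip_force: 0.0
```

```bash
python3 g.py 8 22 602 163.5 64.3 -8
```

```text
pos [577.3 154.8 119.2] rot tot [ 0.0044 -0.0179 -0.0022] min rows 1.0 | shift tot (after rot) [ 0.041 -0.065  0.856] | world mm [ 27.7   9.1 -62.3]
t 26.4 J [ 0.28  0.43  2.05 -0.32  0.23  2.02] F [-0.3  0.1  0.3] op 85.1764825554672 0.0
```

Emit:
drive_tool(
  rows=[
    [[0, 0, 0, 0.004, -0.018, -0.002, 85], [0.04, -0.06, 0.1, 0, 0, 0, 85], [0, 0, 0.15, 0, 0, 0, 85], [0, 0, 0.15, 0, 0, 0, 85], [0, 0, 0.15, 0, 0, 0, 85], [0, 0, 0.1, 0, 0, 0, 85], [0, 0, 0.1, 0, 0, 0, 85], [0, 0, 0.06, 0, 0, 0, 85], [0, 0, 0, 0, 0, 0, 85]],
  ],
)

```text
t: 27.3
position: [601.4, 163.1, 57.9]
orientation: [0.98, 0.069, 0.189, -0.012]
contact_force: [-1.0, 0.6, 0.3]
opening: 85.0
grip_force: 0.0
```

```bash
python3 g.py 8 22 602 163.5 64.3 -8
```

```text
pos [601.4 163.1  57.9] rot tot [0.0009 0.0011 0.0006] min rows 1.0 | shift tot (after rot) [ 0.038 -0.003  0.028] | world mm [ 3.6  0.8 -1. ]
t 27.3 J [ 0.27  0.58  1.98 -0.24  0.22  1.93] F [-1.   0.6  0.3] op 84.98885035663974 0.0
```

Emit:
drive_tool(
  rows=[
    [[0.038, 0, 0.028, 0, 0, 0, 85], [0, 0, 0, 0, 0, 0, 48], [0, 0, 0, 0, 0, 0, 48], [0, 0, 0, 0, 0, 0, 48], [0, 0, 0, 0, 0, 0, 48], [0, 0, 0, 0, 0, 0, 48], [0, 0, 0, 0, 0, 0, 48]],
  ],
)

```text
t: 28.0
position: [605.3, 163.8, 58.3]
orientation: [0.979, 0.069, 0.19, -0.012]
contact_force: [-2.9, -0.5, 6.1]
opening: 52.4
grip_force: 30.9
```

```bash
python3 g.py 8 22 602 163.5 64.3 -8
```

```text
pos [605.3 163.8  58.3] rot tot [0.0008 0.0006 0.0005] min rows 1.0 | shift tot (after rot) [-0.01  -0.002  0.015] | world mm [-0.3  0.2 -1.4]
t 28.0 J [ 0.27  0.58  1.97 -0.24  0.22  1.92] F [-2.9 -0.5  6.1] op 52.389940525265054 30.88724970817566
```

Emit:
drive_tool(
  rows=[
    [[0, 0, -0.05, 0, 0, 0, 48], [0, 0, -0.15, 0, 0, 0, 48], [0, 0, -0.25, 0, 0, 0, 48], [0, 0, -0.35, 0, 0, 0, 48], [0, 0, -0.4, 0, 0, 0, 48], [0, 0, -0.4, 0, 0, 0, 48], [0, 0, 0, 0, 0, 0, 48]],
  ],
)

```text
t: 28.7
position: [558.4, 157.8, 180.9]
orientation: [0.979, 0.069, 0.192, -0.013]
contact_force: [0.8, -0.6, -0.4]
opening: 52.4
grip_force: 31.6
```

```bash
python3 g.py 8 -8 540 -160.5 160 0
```

```text
pos [558.4 157.8 180.9] rot tot [ 0.0006 -0.1676  0.0004] min rows 4.0 | shift tot (after rot) [-0.737  3.909  0.367] | world mm [ -18.4 -318.3  -20.9]
t 28.7 J [ 0.28  0.31  2.02 -0.13  0.43  1.82] F [ 0.8 -0.6 -0.4] op 52.38183608792303 31.591163277626038
```

Emit:
drive_tool(
  rows=[
    [[0, 0, 0, 0, -0.0335, 0, 48], [0, 0, 0, 0, -0.0335, 0, 48], [0, 0, 0, 0, -0.0335, 0, 48], [0, 0, 0, 0, -0.0335, 0, 48], [0, 0, 0, 0, -0.0335, 0, 48], [-0.08, 0.43, 0.03, 0, 0, 0, 48], [-0.08, 0.43, 0.03, 0, 0, 0, 48], [-0.08, 0.43, 0.03, 0, 0, 0, 48], [-0.08, 0.43, 0.03, 0, 0, 0, 48], [-0.08, 0.43, 0.03, 0, 0, 0, 48]],
  ],
)

```text
t: 29.7
position: [548.3, -18.8, 169.3]
orientation: [0.995, 0.07, -0.073, 0.006]
contact_force: [0.9, -0.6, -0.3]
opening: 52.6
grip_force: 31.6
```

Emit:
drive_tool(
  rows=[
    [[-0.08, 0.43, 0.03, 0, 0, 0, 48], [-0.08, 0.43, 0.03, 0, 0, 0, 48], [-0.08, 0.43, 0.03, 0, 0, 0, 48], [-0.08, 0.43, 0.03, 0, 0, 0, 48], [0, 0, 0, 0, 0, 0, 48], [0, 0, 0, 0, 0, 0, 48]],
  ],
)

```text
t: 30.3
position: [541.2, -157.9, 163.9]
orientation: [0.995, 0.069, -0.073, 0.006]
contact_force: [-0.7, 1.2, -0.6]
opening: 52.2
grip_force: 31.7
```

```bash
python3 g.py 8 -8 540 -160.5 110 0;  python3 - <<'E'
from h import *
S=r.camera('side');save(S,'s7');T=r.camera('top');save(T,'t7')
cv2.imwrite('pics/c7.png',cv2.resize(S['image'][150:250,310:410],None,fx=6,fy=6,interpolation=2))
E
```

```text
pos [ 541.2 -157.9  163.9] rot tot [ 0.0007  0.0019 -0.0005] min rows 1.0 | shift tot (after rot) [0.075 0.03  0.67 ] | world mm [ -1.2  -2.6 -53.9]
t 30.3 J [-0.27  0.48  1.73 -0.07  1.07  1.2 ] F [-0.7  1.2 -0.6] op 52.233391058645886 31.681147813796997
```

View pics/c7.png

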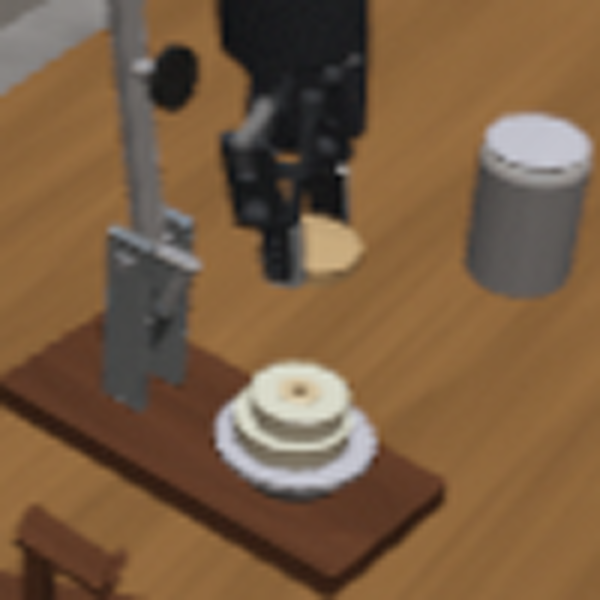

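The board is held above the stack (crop 325,245) with the small cake's hole at (299,390). I'll check the board's tilt by depth.

Run:
```python
from h import *
S=dict(np.load('s7.npz'))
p=hole(S,(360,215)); print('S hole',p,pts(S,[p],77)[0].round(1))
u,v=np.meshgrid(range(355,375),range(182,200)); u,v=u.ravel(),v.ravel()
h=cv2.cvtColor(S['image'],cv2.COLOR_BGR2HSV)[v,u].astype(int); q=pts(S,np.c_[u,v])
print(np.percentile(q[:,2],[20,50,80]))
k=(h[:,2]>165)&(h[:,1]>60)&(h[:,1]<140)&(abs(q[:,2]-np.median(q[(h[:,2]>165)&(h[:,1]>60),2]))<12); q=q[k]; print(len(q))
for _ in range(4):
    m=q.mean(0); n=np.linalg.svd(q-m)[2][2]; n*=np.sign(n[2]); d=(q-m)@n; q=q[abs(d)<2*d.std()+.3]
print('n',n.round(3),'m',m.round(1),d.std(),len(q),q.min(0).round(1),q.max(0).round(1))
x0=540.8; print('plane z at TCP xy', (m[2]-((541.2-m[0])*n[0]+(-157.9-m[1])*n[1])/n[2]).round(1))
```

```text
S hole [359.58820663 214.63832846] [ 540.5 -161.2   77. ]
[  0.539335   174.45973018 186.39458371]
66
n [-0.03  -0.034  0.999] m [ 532.6 -162.3  176.3] 1.0905089190750545 64 [ 516.  -182.3  174. ] [ 554.4 -138.3  178.5]
plane z at TCP xy 176.7
```

```bash
python3 g.py 8 -8 538 -160.3 86 0
```

```text
pos [ 541.4 -156.8  164.1] rot tot [0.0008 0.0019 0.0002] min rows 1.0 | shift tot (after rot) [0.087 0.038 0.973] | world mm [ -3.4  -3.5 -78.1]
t 30.4 J [-0.27  0.48  1.73 -0.07  1.07  1.2 ] F [ 0.3 -0.3 -0.2] op 52.29865999491744 31.680908203125
```

Emit:
drive_tool(
  rows=[
    [[0.085, 0.035, 0.2, 0, 0, 0, 48], [0, 0, 0.25, 0, 0, 0, 48], [0, 0, 0.25, 0, 0, 0, 48], [0, 0, 0.17, 0, 0, 0, 48], [0, 0, 0.1, 0, 0, 0, 48], [0, 0, 0, 0, 0, 0, 48]],
  ],
)

```text
t: 31.0
position: [537.0, -160.6, 85.3]
orientation: [0.995, 0.07, -0.073, 0.006]
contact_force: [0.1, 0.5, -0.2]
opening: 52.6
grip_force: 31.7
```

```bash
python3 g.py 8 -8 538 -160.3 79 0
```

```text
pos [ 537.  -160.6   85.3] rot tot [0.0007 0.0024 0.0003] min rows 1.0 | shift tot (after rot) [ 0.024 -0.003  0.076] | world mm [ 1.   0.3 -6.3]
t 31.0 J [-0.28  0.59  1.77 -0.08  0.92  1.2 ] F [ 0.1  0.5 -0.2] op 52.61824294477778 31.68742060661316
```

Emit:
drive_tool(
  rows=[
    [[0.024, 0, 0.03, 0, 0, 0, 48], [0.002, 0, 0.025, 0, 0, 0, 48], [0.002, 0, 0.02, 0, 0, 0, 48], [0, 0, 0, 0, 0, 0, 48]],
  ],
)

```text
t: 31.4
position: [539.2, -161.1, 80.6]
orientation: [0.995, 0.07, -0.072, 0.007]
contact_force: [0.2, -0.3, 0.0]
opening: 52.5
grip_force: 31.7
```

Emit:
drive_tool(
  rows=[
    [[0.002, 0, 0.012, 0, 0, 0, 48], [0, 0, 0, 0, 0, 0, 48]],
  ],
)

```text
t: 31.6
position: [539.0, -161.1, 79.5]
orientation: [0.995, 0.07, -0.072, 0.007]
contact_force: [0.4, 0.4, -0.3]
opening: 52.1
grip_force: 31.7
```

Emit:
drive_tool(
  rows=[
    [[0.002, 0, 0.012, 0, 0, 0, 48], [0, 0, 0, 0, 0, 0, 48]],
  ],
)

```text
t: 31.8
position: [539.0, -161.0, 78.4]
orientation: [0.995, 0.07, -0.072, 0.007]
contact_force: [0.1, -0.6, -0.1]
opening: 52.5
grip_force: 31.7
```

Emit:
drive_tool(
  rows=[
    [[0.002, 0, 0.01, 0, 0, 0, 48], [0, 0, 0, 0, 0, 0, 48]],
  ],
)

```text
t: 32.0
position: [539.0, -161.0, 77.5]
orientation: [0.995, 0.07, -0.072, 0.007]
contact_force: [0.2, -0.3, -0.7]
opening: 52.3
grip_force: 31.7
```

Emit:
drive_tool(
  rows=[
    [[-0.01, 0, 0.012, 0, 0, 0, 48], [0, 0, 0, 0, 0, 0, 48]],
  ],
)

```text
t: 32.2
position: [537.9, -161.1, 76.6]
orientation: [0.995, 0.07, -0.072, 0.007]
contact_force: [-0.1, -0.1, -0.4]
opening: 52.0
grip_force: 31.7
```

Emit:
drive_tool(
  rows=[
    [[0.002, 0, 0.01, 0, 0, 0, 48], [0, 0, 0, 0, 0, 0, 48]],
  ],
)

```text
t: 32.4
position: [538.1, -161.1, 75.9]
orientation: [0.995, 0.07, -0.072, 0.007]
contact_force: [0.3, 0.8, -0.1]
opening: 52.8
grip_force: 31.7
```

Emit:
drive_tool(
  rows=[
    [[0.002, 0, 0.01, 0, 0, 0, 48], [0, 0, 0, 0, 0, 0, 48]],
  ],
)

```text
t: 32.6
position: [538.3, -161.2, 75.4]
orientation: [0.995, 0.07, -0.072, 0.007]
contact_force: [-0.9, -0.1, 2.7]
opening: 52.6
grip_force: 31.9
```

Emit:
drive_tool(
  rows=[
    [[0, 0, 0, 0, 0, 0, 60], [0, 0, 0, 0, 0, 0, 75], [0, 0, 0, 0, 0, 0, 75], [-0.01, 0, -0.1, 0, 0, 0, 80], [-0.03, 0, -0.3, 0, 0, 0, 80], [-0.1, 0, -0.4, 0, 0, 0, 80], [-0.2, 0, -0.4, 0, 0, 0, 60], [-0.4, 0, -0.4, 0, 0, 0, 40], [-0.4, 0, -0.2, 0, 0, 0, 30], [-0.2, 0, 0, 0, 0, 0, 30]],
  ],
)

```text
t: 33.6
position: [453.4, -173.1, 236.1]
orientation: [0.995, 0.07, -0.07, 0.008]
contact_force: [0.4, -0.4, -0.6]
opening: 30.0
grip_force: 0.0
```

Run:
```python
from h import *
T=r.camera('top');save(T,'t8');S=r.camera('side');save(S,'s8'); s=r.state(); print(s['position'],s['opening'])
T0=dict(np.load('top0.npz'));S0=dict(np.load('side0.npz'))
# handle: black pixels near bar, in initial images
for c,(u,v),g in((T0,(373,163),14),(S0,(330,137),12)):
    hsv=cv2.cvtColor(cv2.resize(c['image'],None,fx=4,fy=4,interpolation=2),cv2.COLOR_BGR2HSV); m=(hsv[...,2]<45).astype(np.uint8)*255
    k=np.zeros_like(m); cv2.circle(k,(4*u,4*v),4*g,255,-1); m&=k
    ct=max(cv2.findContours(m,0,1)[0],key=cv2.contourArea); rc=cv2.minAreaRect(ct); b=cv2.boxPoints(rc); 
    e=sorted([(b[0]+b[1])/2,(b[1]+b[2])/2,(b[2]+b[3])/2,(b[3]+b[0])/2],key=lambda q:-np.linalg.norm(q-rc[0]))[:2]
    w=pts(c,px(np.array(e)),307); print('handle',px(rc[0]).round(1),np.array(rc[1])/4,pts(c,[px(rc[0])],307)[0].round(1),'ends',w.round(1).tolist())
cs=[]
for c,at in((T,(361,214)),(S,(360,211))):
    ct=blob(c,'board',at,10); p,e=cen(ct); d=pts(c,[p],87)[0]; print('board',p.round(1),cv2.contourArea(ct)/16,np.array(e[1])/4,d.round(1))
u,v=np.meshgrid(range(355,366),range(207,215)); q=pts(S,np.c_[u.ravel(),v.ravel()]); m=np.median(q,0); n=np.linalg.svd(q-q.mean(0))[2][2]; print('board plane',n.round(3),m.round(1))
a=cv2.resize(T['image'][140:240,320:400],None,fx=5,fy=5,interpolation=2);b=cv2.resize(S['image'][160:260,310:370],None,fx=5,fy=5,interpolation=2)
cv2.imwrite('pics/c8.png',np.hstack([a,b]))
```

```text
[ 452.26385926 -172.6902006   233.76339494] 29.977991863644775
handle [373.8 163.6] [22.8555603  4.1991334] [ 680.2 -175.9  307. ] ends [[682.1, -144.4, 307.0], [678.2, -207.5, 307.0]]
handle [328.9 137.6] [ 4.40368795 17.99980354] [ 683.5 -175.7  307. ] ends [[678.5, -214.1, 307.0], [688.4, -138.7, 307.0]]
board [355.1 214.1] 0.96875 [0.70002854 2.15673089] [ 545.5 -139.8   87. ]
board [360.4 210.5] 273.375 [18.11463928 19.33291245] [ 543.9 -170.6   87. ]
board plane [ 0.262 -0.45   0.854] [ 546.2 -170.4   87.2]
```

View pics/c8.png

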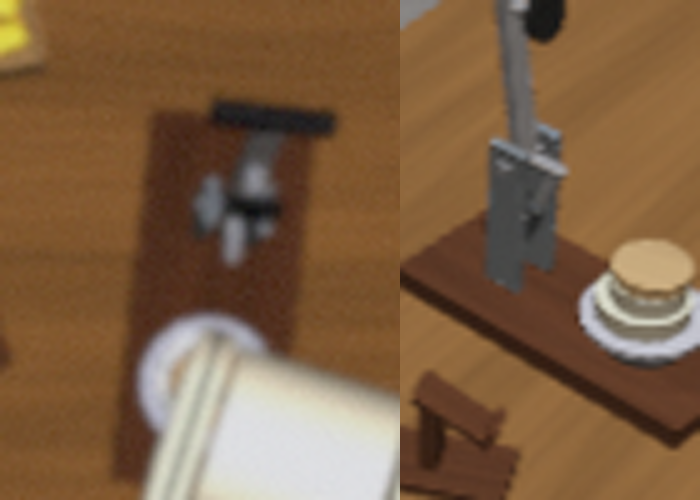

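Board sits on the stack (side crop 651,263), handle at top crop (272,117). The arm hides the plate from the top camera, so I'll move aside to measure properly.

Emit:
drive_tool(
  rows=[
    [[0, 0, 0, 0, 0.02, 0, 30], [0, 0, 0, 0, 0.022, 0, 30], [0, -0.45, 0, 0, 0, 0, 30], [0, -0.45, 0, 0, 0, 0, 30], [0, -0.45, 0, 0, 0, 0, 30], [0, -0.45, 0, 0, 0, 0, 30], [0, 0, 0, 0, 0, 0, 30]],
  ],
)

```text
t: 34.4
position: [433.1, -26.9, 231.6]
orientation: [0.997, 0.072, -0.007, 0.001]
contact_force: [0.2, -0.2, 0.3]
opening: 30.0
grip_force: 0.0
```

Run:
```python
from h import *
T=r.camera('top');save(T,'t9');S=r.camera('side');save(S,'s9'); s=r.state(); print(s['position'])
hs=[cv2.cvtColor(cv2.resize(c['image'],None,fx=4,fy=4,interpolation=2),cv2.COLOR_BGR2HSV) for c in(T,S)]
for c,h,(u,v),g in((T,hs[0],(361,215),13),(S,hs[1],(360,212),13)):
    m=cv2.inRange(h,(8,75,150),(28,200,255)); k=np.zeros_like(m); cv2.circle(k,(4*u,4*v),4*g,255,-1); m&=k
    ct=max(cv2.findContours(m,0,1)[0],key=cv2.contourArea); p,e=cen(ct); print('board',p.round(1),np.array(e[1])/4,cv2.boundingRect(ct),pts(c,[p],87)[0].round(1), pts(c,[px(e[0])],87)[0].round(1))
    print(h[4*v,4*(u-12):4*(u+14):8].tolist())
```

```text
[434.00651679 -29.32808605 231.9772216 ]
board [361.8 216.8] [15.06634331 15.50708389] (1418, 838, 63, 62) [ 537.1 -161.2   87. ] [ 537.1 -161.2   87. ]
[[125, 18, 182], [117, 11, 204], [10, 8, 195], [16, 88, 188], [17, 120, 202], [16, 117, 201], [17, 119, 195], [17, 116, 202], [17, 118, 194], [16, 119, 189], [17, 97, 194], [12, 24, 191], [122, 17, 191]]
board [360.  212.4] [10.29751873 16.79335976] (1408, 830, 70, 43) [ 539.7 -161.    87. ] [ 539.9 -160.9   87. ]
[[10, 149, 99], [11, 148, 110], [16, 122, 151], [18, 92, 200], [18, 93, 198], [18, 94, 198], [18, 94, 199], [18, 94, 199], [18, 94, 198], [18, 95, 195], [17, 81, 142], [10, 31, 74], [0, 0, 68]]
```

```bash
python3 g.py 83.6 0 684.6 -152.1 360 0
python3 - <<'E'
import numpy as np
a=np.radians(np.arange(-10,91,5.)); print((-190*np.diff(np.sin(a))/80).round(3).tolist()); print((-190*np.diff(np.cos(a))/80).round(3).tolist())
E
```

```text
pos [434.  -29.3 232. ] rot tot [-0.0021  0.0044 -0.419 ] min rows 10.0 | shift tot (after rot) [-1.176  3.284 -1.6  ] | world mm [ 250.6 -122.8  128. ]
t 34.5 J [-0.09  0.14  2.02 -0.01  0.99  1.34] F [0.3 0.1 0.3] op 29.683473951888438 0.0
[-0.205, -0.207, -0.207, -0.205, -0.202, -0.198, -0.191, -0.184, -0.175, -0.164, -0.153, -0.14, -0.126, -0.111, -0.096, -0.079, -0.062, -0.045, -0.027, -0.009]
[-0.027, -0.009, 0.009, 0.027, 0.045, 0.062, 0.079, 0.096, 0.111, 0.126, 0.14, 0.153, 0.164, 0.175, 0.184, 0.191, 0.198, 0.202, 0.205, 0.207]
```

Emit:
drive_tool(
  rows=[
    [[0, 0, -0.16, 0, 0, -0.042, 50], [0, 0, -0.16, 0, 0, -0.042, 50], [0, 0, -0.16, 0, 0, -0.042, 50], [0, 0, -0.16, 0, 0, -0.042, 50], [0, 0, -0.16, 0, 0, -0.042, 50], [0, 0, -0.16, 0, 0, -0.042, 50], [0, 0, -0.16, 0, 0, -0.042, 50], [0, 0, -0.16, 0, 0, -0.042, 50], [0, 0, -0.16, 0, 0, -0.042, 50], [0, 0, -0.16, 0, 0, -0.041, 50]],
  ],
)

```text
t: 35.5
position: [435.8, -30.5, 360.8]
orientation: [0.745, 0.667, -0.006, -0.002]
contact_force: [0.9, -0.5, -0.2]
opening: 50.2
grip_force: 0.0
```

Emit:
drive_tool(
  rows=[
    [[-0.14, 0.4, 0, 0, 0, 0, 50], [-0.14, 0.4, 0, 0, 0, 0, 50], [-0.14, 0.4, 0, 0, 0, 0, 50], [-0.14, 0.4, 0, 0, 0, 0, 50], [-0.14, 0.4, 0, 0, 0, 0, 50], [-0.14, 0.4, 0, 0, 0, 0, 50], [-0.14, 0.4, 0, 0, 0, 0, 50], [-0.14, 0.4, 0, 0, 0, 0, 50], [0, 0, 0, 0, 0, 0, 50]],
  ],
)

```text
t: 36.4
position: [682.0, -151.0, 355.7]
orientation: [0.747, 0.665, -0.007, -0.003]
contact_force: [0.1, 0.0, 0.7]
opening: 50.1
grip_force: 0.0
```

```bash
python3 g.py 83.6 0 684.6 -152.1 288 0
```

```text
pos [ 682.  -151.   355.7] rot tot [-0.004   0.0021 -0.0016] min rows 1.0 | shift tot (after rot) [-0.01   0.034  0.846] | world mm [  2.6  -1.1 -67.7]
t 36.4 J [-0.23  0.44  1.32 -0.01  1.4  -0.11] F [0.1 0.  0.7] op 50.119686475511195 0.0
```

Emit:
drive_tool(
  rows=[
    [[-0.01, 0.034, 0.2, -0.004, 0.002, -0.002, 50], [0, 0, 0.25, 0, 0, 0, 50], [0, 0, 0.2, 0, 0, 0, 50], [0, 0, 0.15, 0, 0, 0, 50], [0, 0, 0.05, 0, 0, 0, 50], [0, 0, 0, 0, 0, 0, 12], [0, 0, 0, 0, 0, 0, 12], [0, 0, 0, 0, 0, 0, 12], [0, 0, 0, 0, 0, 0, 12], [0, 0, 0, 0, 0, 0, 12]],
  ],
  squeeze=40,
)

```text
t: 37.4
position: [682.9, -149.0, 291.6]
orientation: [0.744, 0.668, 0.001, 0.002]
contact_force: [4.2, -0.0, 4.3]
opening: 14.6
grip_force: 39.4
```

```bash
python3 g.py 83.6 0 684.6 -152.1 288 0
```

```text
pos [ 682.9 -149.   291.6] rot tot [0.0013 0.0001 0.0012] min rows 1.0 | shift tot (after rot) [-0.037  0.026  0.045] | world mm [ 1.7 -3.1 -3.6]
t 37.4 J [-0.23  0.48  1.4   0.    1.26 -0.12] F [ 4.2 -0.   4.3] op 14.599144877926502 39.38210606575012
```

Emit:
drive_tool(
  rows=[
    [[0, -0.205, -0.027, 0, 0, 0, 12], [0, -0.207, -0.009, 0, 0, 0, 12], [0, -0.207, 0.009, 0, 0, 0, 12], [0, -0.205, 0.027, 0, 0, 0, 12], [0, -0.202, 0.045, 0, 0, 0, 12], [0, -0.198, 0.062, 0, 0, 0, 12], [0, -0.191, 0.079, 0, 0, 0, 12], [0, 0, 0, 0, 0, 0, 12]],
  ],
)

```text
t: 38.2
position: [570.3, -137.2, 277.8]
orientation: [0.744, 0.668, 0.002, 0.003]
contact_force: [5.1, -1.2, 10.4]
opening: 14.4
grip_force: 40.2
```

```bash
cat > arc.py <<'E'
import sys
from h import *
# handle position from the arc at angle a (deg from vertical), grip offset fixed from theta=0
s=r.state(); P0=np.array([682.9,-149.0,291.6]); ph=np.radians(-6.4); px_=np.array([np.cos(ph),np.sin(ph),0])
d=s['position']-P0; X=33-190*0+d@px_; Z=187.1+d[2]; print('arm frame X,Z',round(X,1),round(Z,1),'radius',round(np.hypot(X,Z),1),'angle',round(np.degrees(np.arctan2(-X,Z)),1),'theta',round(np.arctan2(-X,Z)+.1745,3),'lat',(d@np.array([-px_[1],px_[0],0])).round(1))
print('F',s['contact_force'].round(1),'op',s['opening'],s['grip_force'],'t',s['t'],'J',s['joint_pos'].round(2))
a=np.arctan2(-X,Z); b=np.radians(float(sys.argv[1])); print('to target: y',((-190*np.sin(b)-X)/80).round(3),'z',((Z-190*np.cos(b))/80).round(3))
E
python3 arc.py 25
```

```text
arm frame X,Z -80.2 173.3 radius 191.0 angle 24.8 theta 0.608 lat -0.8
F [ 5.1 -1.2 10.4] op 14.432547801438474 40.235137939453125 t 38.2 J [-0.26  0.31  1.68 -0.    1.14 -0.15]
to target: y -0.001 z 0.014
```

Tracking the arc well, so I'll continue.

Emit:
drive_tool(
  rows=[
    [[0, -0.184, 0.1, 0, 0, 0, 12], [0, -0.175, 0.115, 0, 0, 0, 12], [0, -0.164, 0.13, 0, 0, 0, 12], [0, -0.153, 0.14, 0, 0, 0, 12], [0, -0.14, 0.153, 0, 0, 0, 12], [0, -0.126, 0.164, 0, 0, 0, 12], [0, -0.111, 0.175, 0, 0, 0, 12], [0, 0, 0, 0, 0, 0, 12]],
  ],
)

```text
t: 39.0
position: [488.5, -128.6, 197.9]
orientation: [0.744, 0.668, 0.002, 0.004]
contact_force: [10.8, -3.6, 2.0]
opening: 14.1
grip_force: 42.3
```

```bash
python3 arc.py 60; python3 arc.py 80|tail -1
```

```text
arm frame X,Z -162.5 93.4 radius 187.4 angle 60.1 theta 1.224 lat -1.4
F [10.8 -3.6  2. ] op 14.11487498259742 42.34681963920593 t 39.0 J [-0.28  0.29  1.92  0.    0.92 -0.17]
to target: y -0.026 z -0.02
to target: y -0.308 z 0.755
```

Emit:
drive_tool(
  rows=[
    [[0, -0.096, 0.184, 0, 0, 0, 12], [0, -0.085, 0.191, 0, 0, 0, 12], [0, -0.065, 0.195, 0, 0, 0, 12], [0, -0.055, 0.19, 0, 0, 0, 12], [0, 0, 0, 0, 0, 0, 12]],
  ],
)

```text
t: 39.5
position: [466.5, -126.2, 136.9]
orientation: [0.744, 0.668, 0.003, 0.005]
contact_force: [13.9, -2.3, -2.8]
opening: 14.4
grip_force: 41.7
```

```bash
python3 arc.py 88
```

```text
arm frame X,Z -184.6 32.4 radius 187.4 angle 80.1 theta 1.572 lat -1.5
F [13.9 -2.3 -2.8] op 14.4476001459099 41.74603343009949 t 39.5 J [-0.29  0.36  2.01  0.    0.76 -0.18]
to target: y -0.066 z 0.322
```

Emit:
drive_tool(
  rows=[
    [[0, 0, 0.08, 0, 0, 0, 12], [0, 0, 0.08, 0, 0, 0, 12], [0, 0, 0.06, 0, 0, 0, 12], [0, 0, 0.04, 0, 0, 0, 12], [0, 0, 0, 0, 0, 0, 12]],
  ],
)

```text
t: 40.0
position: [464.0, -125.9, 115.9]
orientation: [0.744, 0.668, 0.001, 0.002]
contact_force: [7.7, -3.8, -2.7]
opening: 14.1
grip_force: 40.8
```

Emit:
drive_tool(
  rows=[
    [[0, 0, 0.025, 0, 0, 0, 12], [0, 0, 0.025, 0, 0, 0, 12], [0, 0, 0, 0, 0, 0, 12]],
  ],
)

```text
t: 40.3
position: [463.9, -125.9, 112.0]
orientation: [0.744, 0.668, 0.001, 0.002]
contact_force: [6.2, -2.9, -2.2]
opening: 14.7
grip_force: 40.9
```

```bash
python3 arc.py 90
```

```text
arm frame X,Z -187.2 7.5 radius 187.4 angle 87.7 theta 1.705 lat -1.4
F [ 6.2 -2.9 -2.2] op 14.747426747141832 40.851600766181946 t 40.3 J [-0.29  0.4   2.03 -0.    0.71 -0.18]
to target: y -0.034 z 0.094
```

Emit:
drive_tool(
  rows=[
    [[0, 0, 0.02, 0, 0, 0, 12], [0, 0, 0.02, 0, 0, 0, 12], [0, 0, 0.01, 0, 0, 0, 12], [0, 0, 0, 0, 0, 0, 12]],
  ],
)

```text
t: 40.7
position: [463.7, -125.9, 107.9]
orientation: [0.744, 0.668, 0.001, 0.002]
contact_force: [5.4, -3.9, -3.4]
opening: 14.2
grip_force: 40.5
```

Emit:
drive_tool(
  rows=[
    [[0, 0, 0.015, 0, 0, 0, 12], [0, 0, 0, 0, 0, 0, 12]],
  ],
)

```text
t: 40.9
position: [463.7, -125.9, 106.8]
orientation: [0.744, 0.668, 0.001, 0.002]
contact_force: [5.5, -3.9, -4.1]
opening: 14.4
grip_force: 40.5
```

Emit:
drive_tool(
  rows=[
    [[0, 0, 0.01, 0, 0, 0, 12], [0, 0, 0, 0, 0, 0, 12]],
  ],
)

```text
t: 41.1
position: [463.7, -125.9, 106.0]
orientation: [0.744, 0.668, 0.001, 0.002]
contact_force: [5.6, -5.3, -3.2]
opening: 14.6
grip_force: 40.5
```

Emit:
drive_tool(
  rows=[
    [[0, 0, 0.01, 0, 0, 0, 12], [0, 0, 0, 0, 0, 0, 12]],
  ],
)

```text
t: 41.3
position: [463.7, -125.8, 105.2]
orientation: [0.744, 0.668, 0.001, 0.002]
contact_force: [5.7, -4.7, -3.6]
opening: 14.6
grip_force: 40.6
```

Emit:
drive_tool(
  rows=[
    [[0, 0, 0.01, 0, 0, 0, 12], [0, 0, 0, 0, 0, 0, 12]],
  ],
)

```text
t: 41.5
position: [463.7, -125.9, 104.5]
orientation: [0.744, 0.668, 0.001, 0.002]
contact_force: [5.8, -4.6, -2.7]
opening: 14.7
grip_force: 40.6
```

Emit:
drive_tool(
  rows=[
    [[0, 0, 0.01, 0, 0, 0, 12], [0, 0, 0, 0, 0, 0, 12]],
  ],
)

```text
t: 41.7
position: [463.8, -125.9, 104.3]
orientation: [0.744, 0.668, 0.001, 0.002]
contact_force: [3.1, -3.2, 5.9]
opening: 14.4
grip_force: 41.5
```

Emit:
drive_tool(
  rows=[
    [[0, 0, 0, 0, 0, 0, 30], [0, 0, 0, 0, 0, 0, 45], [0, 0, 0, 0, 0, 0, 45], [0, 0, -0.1, 0, 0, 0, 45], [0, 0, -0.3, 0, 0, 0, 45], [0, 0, -0.45, 0, 0, 0, 45], [0, 0, -0.45, 0, 0, 0, 45], [0.4, 0, -0.1, 0, 0, 0, 45], [0.45, 0, 0, 0, 0, 0, 45], [0.45, 0, 0, 0, 0, 0, 45]],
  ],
)

```text
t: 42.7
position: [472.8, -20.6, 216.2]
orientation: [0.745, 0.667, 0.001, 0.001]
contact_force: [-0.8, 0.4, -0.4]
opening: 45.4
grip_force: 0.0
```

Emit:
drive_tool(
  rows=[
    [[0.45, 0, 0, 0, 0, 0, 45], [0.45, 0, 0, 0, 0, 0, 45], [0, 0, 0, 0, 0, 0, 45], [0, 0, 0, 0, 0, 0, 45], [0, 0, 0, 0, 0, 0, 45]],
  ],
)

```text
t: 43.2
position: [480.2, 49.5, 215.1]
orientation: [0.744, 0.668, 0.0, 0.0]
contact_force: [-0.1, -0.8, 0.2]
opening: 45.1
grip_force: 0.0
```

Run:
```python
from h import *
S=r.camera('side');save(S,'s10');T=r.camera('top');save(T,'t10');s=r.state();print(s['t'],s['position'],s['contact_force'])
# handle and arm bar heights by depth, in the press frame
u,v=np.meshgrid(range(300,420),range(170,260));q=pts(S,np.c_[u.ravel(),v.ravel()]); ph=np.radians(-6.4)
d=q-[539.4,-160.2,0]; X=d[:,0]*np.cos(ph)+d[:,1]*np.sin(ph); Y=-d[:,0]*np.sin(ph)+d[:,1]*np.cos(ph)
for x in range(-95,90,15):
    k=(abs(X-x)<8)&(abs(Y)<9)&(q[:,2]>40); print(x,k.sum(),np.percentile(q[k,2],[50,90]).round(1) if k.any() else '')
k=(X<-65)&(abs(Y)<45)&(q[:,2]>100); print('handle',X[k].mean().round(1),Y[k].min().round(0),Y[k].max().round(0))
hs=cv2.cvtColor(cv2.resize(S['image'],None,fx=4,fy=4,interpolation=2),cv2.COLOR_BGR2HSV)
for c,(u,v) in((T,(361,215)),(S,(360,212))):
    h=cv2.cvtColor(cv2.resize(c['image'],None,fx=4,fy=4,interpolation=2),cv2.COLOR_BGR2HSV); m=cv2.inRange(h,(8,75,120),(28,200,255)); kk=np.zeros_like(m); cv2.circle(kk,(4*u,4*v),52,255,-1); m&=kk
    ct=np.vstack([x for x in cv2.findContours(m,0,1)[0] if cv2.contourArea(x)>60]); p,e=cen(cv2.convexHull(ct)); print('board',p.round(1),pts(c,[p],87)[0].round(1))
```

```text
43.3 [480.37619176  49.15741939 215.07519795] [ 0.08837079 -0.14748264  0.44792748]
-95 0 
-80 21 [126.2 128.3]
-65 19 [125.6 126.6]
-50 20 [126.  127.4]
-35 47 [ 57.6 127.7]
-20 57 [ 86.6 125.7]
-5 8 [93.8 95. ]
10 1 [117.6 117.6]
25 1 [129.1 129.1]
40 0 
55 0 
70 0 
85 0 
handle -79.4 -32.0 37.0
board [361.6 216.9] [ 537.  -160.6   87. ]
board [365.3 212.5] [ 525.5 -170.9   87. ]
```

```bash
python3 -c "
from rig import r
print(r.job_done())"
```

```text
the job is handed in; nothing more can be done
None
```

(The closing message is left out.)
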